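Stack the tote, do not nest it

TASK

Stack the empty blue tote squarely on top of the grey tote that holds the wood block, so that it stands on the grey rim instead of nesting inside. Turn it so that the two orange grips are at opposite ends, slip the feet at its orange end under the two little bridges on the grey rim with that end tipped down, and lower the other end until its feet drop fully home in their notches. Do it gently, leave the grey tote where it stands with its wood inside, do not disturb the tools around it, and let go.

Things in the scene. Friction and masses are not known exactly. Their poses are not given: they have to be found in the camera images.
- tote_grey: Grey stack-nest tote (lower one), loose, 0.8 to 0.9 kg, wood block inside. 160 mm long (own x), 130 wide (y), 75 high, bridges to 80. Origin: centre of the underside. Orange grip at its +x end, grey grip at -x. In both long rims (|y| 51 to 65 mm): plain notches near x = +20 mm, bridged notches near x = -48 mm, deep nesting slots (floor z = 40 mm) at x = -28 to -12 and 40 to 56 mm.
- tote_grey_notch (a point): Floor centre of the plain notch in the grey tote's +y rim (a like one at -y): own x = 20, y = 56, z = 66 mm from the grey origin. It runs 12.25 to 27.75 mm in x, is 9 mm deep below the rim top and closed outside at |y| = 61.5 mm.
- tote_grey_bridge (a point): Floor centre under the bridge of the bridged notch in the +y rim (a like one at -y): own x = -48, y = 56, z = 66 mm. The notch runs from a solid end stop at x = -55.5 to x = -28 mm; the bridge roofs x = -56.5 to -42.5 mm, its underside 10 mm above the floor; the rest is open above. Closed outside at |y| = 61.5 mm.
- tote_blue_mid (a point): Centre of the empty blue tote (0.13 to 0.22 kg), 37.5 mm over its underside; axes are its own. Same shape as the grey one. Stacked, it is turned half round: x axes opposite, underside 66 mm above the grey underside, its feet with 1.5 to 2.5 mm play in the notches. The bridges block a straight drop. At each end a grip, own x = 74.5 mm (orange) and -74.5 mm (blue).
- tote_blue_foot (a point): Underside centre of the blue tote's foot at the orange end, +y side: own x = 48, y = 51.5, z = 0 mm from the underside's centre. Feet stick out to |y| = 59 mm, 12 mm long in x, 6 mm high; one on each side at x = 48 (these go under the bridges) and one on each side at x = -20 mm (these go in the plain notches).
- tote_blue_mark (a point): Middle of the orange grip at the blue tote's +x end: 74.5 mm from its middle, 62.5 mm above its underside. Both grips are straight upright bands, 11 mm thick (own x 69 to 80 mm), 66 mm wide, from 50 to 75.5 mm above the underside; pinch across the thickness from above, one finger inside the tote.
- wood_mid (a point): Middle of the wood block, about 85 mm long and 40 mm high, lying in the grey tote.
- brush_mid (a point): Middle of a dust brush lying near the front edge, 60 x 215 x 15 mm. Bystander.
- screwdriver_mid (a point): Middle of an orange-handled screwdriver lying near the front edge, 49 x 235 x 35 mm. Bystander.
- tape_measure_mid (a point): Middle of a brown tape measure standing on the bench, 58 x 77 x 62 mm. Bystander.

How it is judged:
At the end, for the whole second after the job is handed in: The blue tote stands level (0.03 rad) on the grey rim, orange grips at opposite ends, all feet home: its middle 100.5 to 106.5 mm above the grey underside and within 5 mm of the grey tote's middle in x and y. The grey tote stands level on the bench, at rest, wood inside (z of tote_blue_mid in the frame of tote_grey between 0.1005 and 0.1065 m and x of tote_blue_mid in the frame of tote_grey between -0.005 and 0.005 m and y of tote_blue_mid in the frame of tote_grey between -0.005 and 0.005 m and x of tote_blue_mark in the frame of tote_grey below -0.06 m and angle between the z axis of tote_blue_mid and the z axis of tote_grey, either way round below 0.03 rad and angle between tote_grey's own z axis and vertical below 0.03 rad and height (world z) of tote_grey below 0.01 m and linear speed of tote_grey below 0.02 m/s and distance between wood_mid and tote_grey below 0.04 m); the robot touches nothing.
It fails at once if the grey tote is shifted more than 40 mm (distance of tote_grey from where it was at the start of the episode above 0.04 m).
It fails at once if the blue tote is dropped or rammed on the grey one (over 60 N) (contact force between tote_blue and tote_grey above 60 N).
It fails at once if a tool standing by is shifted more than 30 mm (distance of any of brush_mid, screwdriver_mid, tape_measure_mid from where it was at the start of the episode above 0.03 m).
It also fails if it takes over 54 s, if anything falls off the work surface, if the arm or the gripper's body presses on something with over 40 N, if the wrist force passes 120 N, or if a joint passes its speed limit or range.

ROBOT

A 6-joint arm with a two-finger parallel gripper is mounted at the origin on a cart in front of the work surface, level with it; the furniture and walls round the work are solid. World frame = base frame: x ahead of the robot, y to its left, z up, the work surface at z = 0. Lengths are in m, angles in rad, forces in N, time in s.
With the tool pointing down it reaches from about 0.4 to 0.825 m from the base axis. Payload 7 kg.
Tool frame: the origin (TCP) lies midway between the tips of the shut fingers; the grasp point (between the pads) lies 19 mm behind it; z points along the fingers, y is the line along which they close (so a half turn about z gives the same grasp; the last joint's range is limited). The gripper opens to 88 mm and grips with 3 to 60 N. Pads are 19 mm wide; open, the fingers measure 130 mm over their backs; the gripper's body (78 mm by 193 mm) begins 47 mm behind the grasp point.
Start: joints at [1.477, 0.359, 0.012, 0, -1.224, -0.288], TCP at [0.252, 0.626, 0.227] pointing down, gripper open.
Joint ranges: [-3.07, 3.07], [-1.43, 2.12], [-1.02, 1.25], [-3.03, 1.67], [-3.05, -0], [-3.03, 3.03]. Speed limits (rad/s): [2.39, 2.39, 3.01, 3.14, 3.14, 3.14].

INTERFACE

Orientations are given as a rotation vector (axis times angle).
In Python, from bench import manip, grab_frame, camera_info, silhouettes gives the robot as it stands. The module is installed in compiled form; this text tells all that it offers.
- The arm moves only by the tool jog_arm, never from a script. Its argument "increments" is a list of rows, each an object with "rot": the turn, a rotation vector about the tool's x, y, z in rad, a list of three; "travel": the shift along the tool's x, y, z in mm, a list of three; "jaw": the opening, from -1 (shut) to 1 (fully open). In form: [{"rot": [wx, wy, wz], "travel": [dx, dy, dz], "jaw": jaw}, ...]. A call has 1 to 20 rows; each row is the pose to reach, as a shift and turn from the pose commanded when the call began, along the tool's axes at that moment; what a row does not reach only later rows make up. A row lasts 1/10 s, in which the tool goes at most 50 mm and 8.59 degrees, less where a joint would pass 70% of its speed; a pose out of reach is approached as far as the arm can. A call with a gripper value outside its range is refused whole. The fingers move at their own pace and stop on an object; "force" is the grip in N (left out, the last holds). Time passes only in rows, so rows that repeat a pose let the fingers close. It gives the time, the measured TCP pose, the force, the opening and the grip force at its end, in the units of the state.
- manip.state(): the state, without advancing time (a new reading comes with each control period).
- grab_frame(name): name is "scene" or "side" or "wrist"; returns the picture (400x640x3 uint8, red, green, blue); there is no depth.
- camera_info(name): a dict with "fovy" (degrees; the focal length in pixels is half the picture's height over the tangent of half this angle, whatever the lens; pixels are square), "cx", "cy" (the principal point, pixels), "cam_to_world" (4x4, takes a point from camera to world coordinates). Camera axes: x right, y up, looking along -z (the intrinsics and any distortion apply to the point x, -y, -z); pixel columns grow to the right and rows downward; lengths in m; the calibration is good to about 2 mm. A picture is of the moment at which its call begins: read the wrist's pose just before it. camera_info takes no time and is no camera call; for the wrist camera it gives the pose at the moment of the call.
- manip.job_done(): hands the job in; it is judged then, once.
Trained networks look in the newest picture that a camera, given by its name, has taken for a name from the list of things; names that differ only in an ending like _2 or _b are one class to them, and where a whole thing is asked for, a point or a joint stands for the part that bears it (a point fixed in the world has none). Each returns a list of dicts, best first, with "p" (0 to 1); they miss things now and then, are a little off and sometimes report something else, mostly with a low value. They report only what shows in the picture. A call takes as long as a camera call.
- silhouettes(camera, name): "mask" (400x640 bool, what is visible of it) and "position" ([column, row] in pixels, amid what is visible of it).
The state is a dict: "time": time; "joints": joint angles; "qd": joint speeds; "joint_torque": joint torques, N m; "eef_pos": TCP position; "tool_rot": TCP orientation; "force": force on the tool from outside, world axes, zero at the start; "ft_torque": the same for the moment, N m; "width": finger opening in m; "gripper_force": force on a finger pad.
Only numpy, scipy, OpenCV 4.12 (cv2) and the standard library are available. Lean on these libraries where they do the work, as an engineer would, in place of code of your own. Each camera call takes 0.05 s, during which the arm holds its last target. There are 200 camera calls.

## Working session

There is one attempt and no reset: what is moved stays moved. The work goes in short steps, Python scripts to look and compute and a tool call to move; the robot and the scene stay as the last step left them, time stands still between calls to the robot, and variables do not carry over. Pictures are saved under pics/ and viewed, at most 10 in all, crops included, and the job is handed in when it is done.

Besides the shell and the picture viewer there is one more tool, called after "Call:" as name(argument=value, ...) on one line, values as JSON. jog_arm: Moves the arm, as the interface text tells. Its arguments: {"type":"object","properties":{"increments":{"type":"array","items":{"type":"object","properties":{"rot":{"type":"array","items":{"type":"number"}},"travel":{"type":"array","items":{"type":"number"}},"jaw":{"type":"number"}}}},"force":{"type":"number"}},"required":["increments"]}

```bash
mkdir -p pics
python3 - <<'E'
from bench import manip, grab_frame, camera_info, silhouettes
import cv2,numpy as np
s=manip.state();print({k:np.round(v,3).tolist() for k,v in s.items()})
for c in ["scene","side"]:
    im=grab_frame(c);cv2.imwrite(f"pics/{c}0.png",im[:,:,::-1])
    i=camera_info(c);print(c,i)
    for n in ["tote_grey","tote_blue_mid","tote_blue_mark","tote_grey_notch","tote_grey_bridge","tote_blue_foot","wood_mid"]:
        print(n,[(round(d['p'],2),np.round(d['position']).tolist(),int(d['mask'].sum())) for d in silhouettes(c,n)][:4])
E
```

```text
{'time': 0.0, 'joints': [1.477, 0.359, 0.011, -0.0, -1.224, -0.288], 'qd': [0.0, 0.002, -0.0, 0.001, -0.0, 0.0], 'joint_torque': [-0.002, -58.272, 29.306, 6.998, 0.007, -0.0], 'eef_pos': [0.251, 0.626, 0.226], 'tool_rot': [3.083, -0.596, -0.0], 'force': [0.305, -0.873, -0.45], 'ft_torque': [0.031, 0.014, 0.009], 'gripper_force': 0.0, 'width': 0.087}
scene {'fovy': 56.015939912867815, 'cx': 316.1812141471616, 'cy': 201.30781416125853, 'cam_to_world': array([[ 0.89551225,  0.25137383, -0.36724515,  0.23266645],
       [-0.44499697,  0.51682157, -0.73135023, -0.79757143],
       [ 0.00595791,  0.81835607,  0.57468065,  0.57022732],
       [ 0.        ,  0.        ,  0.        ,  1.        ]])}
tote_grey [(0.73, [370.0, 257.0], 4655)]
tote_blue_mid [(0.94, [300.0, 174.0], 2653)]
tote_blue_mark [(0.62, [297.0, 178.0], 2672)]
tote_grey_notch [(0.88, [370.0, 262.0], 4746)]
tote_grey_bridge [(0.8, [371.0, 261.0], 4607)]
tote_blue_foot [(0.79, [296.0, 179.0], 2683)]
wood_mid [(0.62, [362.0, 268.0], 691)]
side {'fovy': 45.92285755415824, 'cx': 317.5683532816628, 'cy': 197.11606226221977, 'cam_to_world': array([[ 0.99948904, -0.00647612,  0.03130055,  0.54747555],
       [ 0.03006668,  0.52280987, -0.85191891, -1.07244481],
       [-0.01084711,  0.85242472,  0.52273745,  0.63332877],
       [ 0.        ,  0.        ,  0.        ,  1.        ]])}
tote_grey [(0.8, [330.0, 257.0], 4208)]
tote_blue_mid [(0.75, [342.0, 180.0], 2860)]
tote_blue_mark [(0.72, [341.0, 176.0], 2908)]
tote_grey_notch [(0.67, [328.0, 257.0], 4227)]
tote_grey_bridge [(0.98, [330.0, 258.0], 4144)]
tote_blue_foot [(0.62, [342.0, 174.0], 2868)]
wood_mid [(0.65, [338.0, 269.0], 653)]
```

View pics/scene0.png

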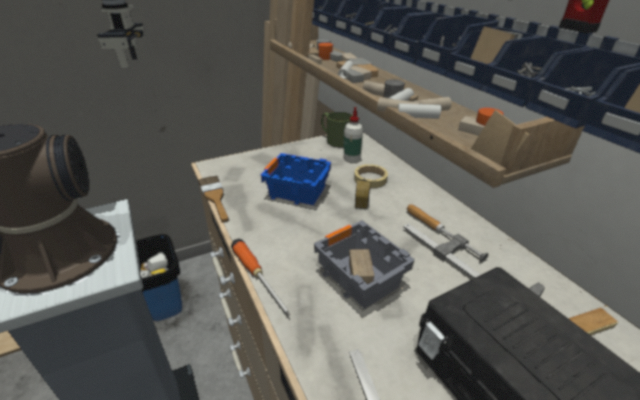

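View pics/side0.png

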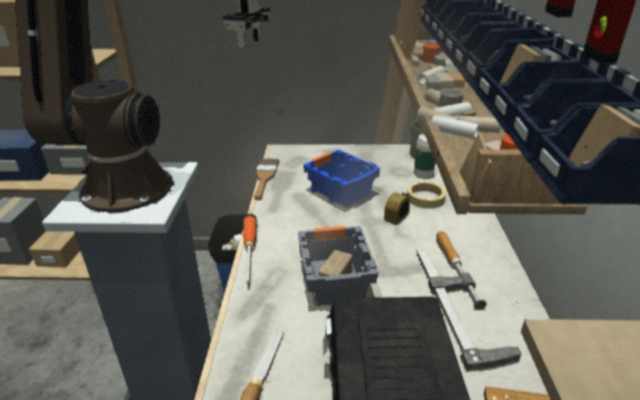

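```bash
cat > h.py <<'E'
from bench import manip, grab_frame, camera_info, silhouettes
import cv2,numpy as np
from scipy.optimize import minimize
def K(i): 
    f=200/np.tan(np.radians(i['fovy'])/2); return f
def proj(i,P):
    M=np.linalg.inv(i['cam_to_world']); c=np.c_[P,np.ones(len(P))]@M[:3].T
    f=K(i); return np.c_[i['cx']+f*c[:,0]/-c[:,2], i['cy']-f*c[:,1]/-c[:,2]]
def atz(i,uv,z):
    f=K(i);T=i['cam_to_world'];d=T[:3,:3]@np.array([(uv[0]-i['cx'])/f,-(uv[1]-i['cy'])/f,-1])
    o=T[:3,3];return o+d*(z-o[2])/d[2]
def pts(x,y,a,P):
    c,s=np.cos(a),np.sin(a);P=np.asarray(P,float)
    return np.c_[x+c*P[:,0]-s*P[:,1],y+s*P[:,0]+c*P[:,1],P[:,2]]
BOX=[(sx*l,sy*w,z) for z,l,w in((0,.068,.052),(.075,.080,.065)) for sx in(1,-1) for sy in(1,-1)]
def orange(im,mask):
    h=cv2.cvtColor(im,cv2.COLOR_RGB2HSV);m=(h[...,0]<18)&(h[...,1]>140)&(h[...,2]>90)
    m&=cv2.dilate(mask.astype(np.uint8),np.ones((9,9)))>0
    n,l,st,ce=cv2.connectedComponentsWithStats(m.astype(np.uint8))
    if n<2:return None
    k=1+np.argmax(st[1:,4]);return ce[k],st[k,4]
def hull(i,p,S=4):
    m=np.zeros((400*S,640*S),np.uint8)
    cv2.fillConvexPoly(m,cv2.convexHull((proj(i,pts(*p,BOX))*S).astype(np.int32)),1);return cv2.resize(m*255,(640,400),interpolation=cv2.INTER_AREA)/255.
def fit(views,x0):
    # views: list of (info,mask,orange centre or None)
    def cost(p):
        c=0
        for i,m,o in views:
            h=hull(i,p);c+=1-np.minimum(h,m).sum()/np.maximum(h,m).sum()
            if o is not None: c+=.02*np.linalg.norm(proj(i,pts(*p,[(.0745,0,.068)]))[0]-o)
        return c
    best=min((minimize(cost,x0,method='Nelder-Mead',options=dict(initial_simplex=np.array([x0]+[np.array(x0)+d for d in np.diag([.02,.02,.25])]),xatol=2e-4,fatol=1e-4)) for x0 in x0),key=lambda r:r.fun)
    return best.x,best.fun
E
cat > look.py <<'E'
from h import *
import sys
V={}
for c in ["scene","side"]:
    im=grab_frame(c);i=camera_info(c)
    for n in ["tote_grey","tote_blue_mid"]:
        m=silhouettes(c,n)[0]['mask'];o=orange(im,m);print(c,n,o)
        V.setdefault(n,[]).append((i,m,None if o is None else o[0]))
for n,v in V.items():
    M=[np.array(np.nonzero(m)).mean(1)[::-1] for _,m,_ in v]
    cs=[atz(i,c,.04) for (i,_,_),c in zip(v,M)];os=[atz(i,o,.068) for i,_,o in v if o is not None]
    print(n,np.round(cs,3).tolist(),np.round(os,3).tolist())
    c=np.mean(cs,0);d=np.mean(os,0)-c;a=np.arctan2(d[1],d[0])
    print(fit(v,[[c[0],c[1],a]]))
E
python3 look.py
```

```text
scene tote_grey (array([339.08391608, 232.15384615]), np.int32(143))
scene tote_blue_mid (array([271.56521739, 162.86956522]), np.int32(46))
side tote_grey (array([333.62857143, 230.72142857]), np.int32(140))
side tote_blue_mid (array([321.79452055, 158.09589041]), np.int32(73))
tote_grey [[0.563, -0.353, 0.04], [0.557, -0.351, 0.04]] [[0.547, -0.279, 0.068], [0.551, -0.283, 0.068]]
(array([ 0.55585304, -0.35358714,  1.68929925]), np.float64(0.49006912836289107))
tote_blue_mid [[0.573, -0.001, 0.04], [0.57, -0.005, 0.04]] [[0.525, 0.057, 0.068], [0.519, 0.047, 0.068]]
(array([ 0.57134797, -0.00642366,  2.34251661]), np.float64(0.22541646241422889))
```

```bash
cat >> h.py <<'E'
from scipy.spatial.transform import Rotation as R
C=np.array([[0,1,0],[1,0,0],[0,0,-1.]])
GRIP=np.array([-.0745,0,.0635]) # grasp point in blue frame
def Rb(yaw,tilt=0): # tilt>0: orange (+x) end down
    return R.from_euler('ZY',[yaw,tilt]).as_matrix()
def tcp(pb,rb,grip=GRIP): # tool pose for blue origin pose
    Rt=rb@C; return pb+rb@grip+Rt[:,2]*.019, Rt
def go(p,Rt,s=None):
    s=s or manip.state();R0=R.from_rotvec(s['tool_rot']).as_matrix()
    print('t',round(s['time'],2),'travel',np.round(R0.T@(p-s['eef_pos'])*1000,1).tolist(),'rot',np.round(R.from_matrix(R0.T@Rt).as_rotvec(),3).tolist(),'to',np.round(p,3).tolist())
E
python3 - <<'E'
from h import *
for c in ["scene","side"]:
    i=camera_info(c)
    for n in ["tape_measure_mid","screwdriver_mid","brush_mid"]:
        d=silhouettes(c,n)
        if d: m=d[0]['mask'];print(c,n,round(d[0]['p'],2),d[0]['position'],np.round(atz(i,d[0]['position'],.03),3))
p,Rt=tcp(np.array([.571,-.006,.16]),Rb(2.34)); go(p,Rt)
E
```

```text
scene tape_measure_mid 0.85 [362.5, 190.8] [ 0.708 -0.12   0.03 ]
scene screwdriver_mid 0.69 [248.2, 259.3] [ 0.361 -0.234  0.03 ]
scene brush_mid 0.57 [216.0, 194.8] [0.36  0.028 0.03 ]
side tape_measure_mid 0.47 [250.6, 233.9] [ 0.37  -0.244  0.03 ]
side screwdriver_mid 0.89 [250.9, 237.6] [ 0.373 -0.257  0.03 ]
side brush_mid 0.67 [262.0, 175.2] [0.361 0.02  0.03 ]
t 1.4 travel [600.1, 498.2, 22.1] rot [0.0, -0.0, 1.991] to [0.623, -0.06, 0.205]
```

Call:
jog_arm(increments=[{"rot":[0,0,0.12],"travel":[38,31,1],"jaw":-0.3},{"rot":[0,0,0.24],"travel":[75,62,3],"jaw":-0.3},{"rot":[0,0,0.36],"travel":[112,93,4],"jaw":-0.3},{"rot":[0,0,0.48],"travel":[150,124,6],"jaw":-0.3},{"rot":[0,0,0.6],"travel":[188,155,7],"jaw":-0.3},{"rot":[0,0,0.72],"travel":[225,187,8],"jaw":-0.3},{"rot":[0,0,0.84],"travel":[262,218,9],"jaw":-0.3},{"rot":[0,0,0.96],"travel":[300,249,10],"jaw":-0.3},{"rot":[0,0,1.08],"travel":[338,280,11],"jaw":-0.3},{"rot":[0,0,1.2],"travel":[375,311,13],"jaw":-0.3},{"rot":[0,0,1.32],"travel":[412,342,15],"jaw":-0.3},{"rot":[0,0,1.44],"travel":[450,374,17],"jaw":-0.3},{"rot":[0,0,1.56],"travel":[488,405,18],"jaw":-0.3},{"rot":[0,0,1.68],"travel":[525,436,19],"jaw":-0.3},{"rot":[0,0,1.8],"travel":[562,467,20],"jaw":-0.3},{"rot":[0,0,1.92],"travel":[588,488,22],"jaw":-0.3},{"rot":[0,0,1.991],"travel":[600,498,22],"jaw":-0.3},{"rot":[0,0,1.991],"travel":[600,498,22],"jaw":-0.3},{"rot":[0,0,1.991],"travel":[600,498,22],"jaw":-0.3},{"rot":[0,0,1.991],"travel":[600,498,22],"jaw":-0.3}])

```text
time: 3.4
eef_pos: [0.6225, -0.0586, 0.2047]
tool_rot: [-1.181, 2.911, 0.0]
force: [0.9, 0.7, -0.1]
width: 0.0304
gripper_force: 0.0
```

Run:
```python
from h import *
s=manip.state();print(s['eef_pos'],s['tool_rot'],s['width'])
im=grab_frame('wrist');i=camera_info('wrist');print(i)
P=proj(i,pts(.571,-.006,2.34,[(x,y,.075) for x,y in((.08,.065),(.08,-.065),(-.08,-.065),(-.08,.065))]+[(.0745,0,.0755),(-.0745,0,.0755)]))
print(P.round())
cv2.imwrite('pics/w1.png',im[:,:,::-1])
for d in silhouettes('wrist','tote_blue_mid'):print(d['p'],d['position'],d['mask'].sum())
```

```text
[ 0.62246649 -0.0586126   0.20471306] [-1.18074544e+00  2.91107526e+00  1.59558523e-04] 0.03040348597799037
{'fovy': 69.59445933035224, 'cx': 320.4797911294039, 'cy': 197.13078774914197, 'cam_to_world': array([[-6.96720526e-01, -6.86792634e-01, -2.07114429e-01,
         5.67896543e-01],
       [ 7.17342286e-01, -6.67348001e-01, -2.00166657e-01,
        -1.11858773e-01],
       [-7.44414563e-04, -2.88032156e-01,  9.57620448e-01,
         3.63190282e-01],
       [ 0.00000000e+00,  0.00000000e+00,  0.00000000e+00,
         1.00000000e+00]])}
[[479. 123.]
 [460. 245.]
 [315. 244.]
 [314. 122.]
 [464. 187.]
 [320. 187.]]
0.79 [390.2, 177.7] 17364
```

View pics/w1.png

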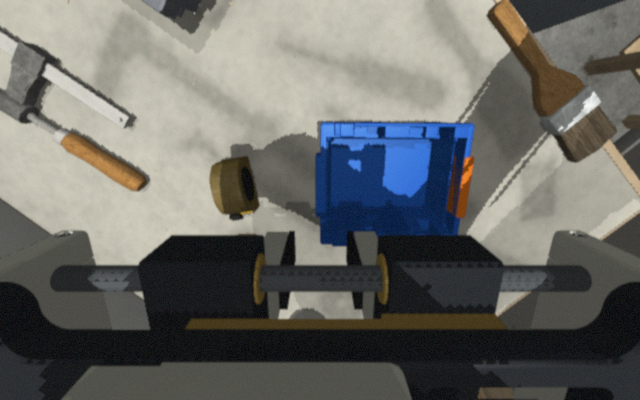

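Call:
jog_arm(increments=[{"travel":[0,0,40],"jaw":-0.15},{"travel":[0,0,80],"jaw":-0.15},{"travel":[0,0,120],"jaw":-0.15},{"travel":[0,0,145],"jaw":-0.15},{"travel":[0,0,160],"jaw":-0.15},{"travel":[0,0,160],"jaw":-0.15},{"travel":[0,0,160],"jaw":-0.5},{"travel":[0,0,160],"jaw":-1},{"travel":[0,0,160],"jaw":-1},{"travel":[0,0,160],"jaw":-1},{"travel":[0,0,160],"jaw":-1},{"travel":[0,0,160],"jaw":-1}], force=45)

```text
validation failed for argument at $.in...
```

Call:
jog_arm(increments=[{"rot":[0,0,0],"travel":[0,0,40],"jaw":-0.15},{"rot":[0,0,0],"travel":[0,0,80],"jaw":-0.15},{"rot":[0,0,0],"travel":[0,0,120],"jaw":-0.15},{"rot":[0,0,0],"travel":[0,0,145],"jaw":-0.15},{"rot":[0,0,0],"travel":[0,0,160],"jaw":-0.15},{"rot":[0,0,0],"travel":[0,0,160],"jaw":-0.15},{"rot":[0,0,0],"travel":[0,0,160],"jaw":-0.5},{"rot":[0,0,0],"travel":[0,0,160],"jaw":-0.9},{"rot":[0,0,0],"travel":[0,0,160],"jaw":-1.0},{"rot":[0,0,0],"travel":[0,0,160],"jaw":-1.0},{"rot":[0,0,0],"travel":[0,0,160],"jaw":-1.0},{"rot":[0,0,0],"travel":[0,0,160],"jaw":-1.0}], force=45)

```text
time: 4.7
eef_pos: [0.6235, -0.0592, 0.0458]
tool_rot: [-1.177, 2.911, -0.001]
force: [-0.3, 1.0, 6.4]
width: 0.0126
gripper_force: 45.1
```

Call:
jog_arm(increments=[{"rot":[0,0,0],"travel":[0,0,-8],"jaw":-1.0},{"rot":[0,0,0],"travel":[0,0,-25],"jaw":-1.0},{"rot":[0,0,0],"travel":[0,0,-50],"jaw":-1.0},{"rot":[0,0,0],"travel":[0,0,-80],"jaw":-1.0},{"rot":[0,0,0],"travel":[25,-2,-110],"jaw":-1.0},{"rot":[0,0,0],"travel":[55,-4,-140],"jaw":-1.0},{"rot":[0,0,0],"travel":[90,-6,-165],"jaw":-1.0},{"rot":[0,0,0],"travel":[130,-9,-185],"jaw":-1.0},{"rot":[0,0,0],"travel":[170,-12,-194],"jaw":-1.0},{"rot":[0,0,0],"travel":[200,-14,-194],"jaw":-1.0},{"rot":[0,0,0],"travel":[218,-15,-194],"jaw":-1.0},{"rot":[0,0,0],"travel":[225,-15,-194],"jaw":-1.0},{"rot":[0,0,0],"travel":[225,-15,-194],"jaw":-1.0},{"rot":[0,0,0],"travel":[225,-15,-194],"jaw":-1.0}], force=45)

```text
time: 6.1
eef_pos: [0.472, -0.2262, 0.2383]
tool_rot: [1.178, -2.912, -0.0]
force: [0.1, -0.6, -1.5]
width: 0.0121
gripper_force: 44.1
```

Run:
```python
from h import *
s=manip.state();print(s['eef_pos'],s['tool_rot'],s['width'],s['force'],s['ft_torque'])
im=grab_frame('wrist');i=camera_info('wrist')
P=proj(i,pts(.556,-.354,1.689,[(x,y,.075) for x,y in((.08,.065),(.08,-.065),(-.08,-.065),(-.08,.065))]+[(.0745,0,.0755),(-.0745,0,.0755),(20/1e3,.056,.066),(-48/1e3,.056,.08)]))
print(P.round())
np.save('w2i.npy',i['cam_to_world']);
cv2.imwrite('pics/w2.png',im[:,:,::-1])
```

```text
[ 0.47195244 -0.22616951  0.23832944] [ 1.17819002e+00 -2.91202188e+00 -3.08382809e-04] 0.012139575570726846 [ 0.11351696 -0.64539793 -1.50402953] [-0.04015269 -0.22791902 -0.00075977]
[[278. 152.]
 [217. 237.]
 [ 95. 158.]
 [149.  57.]
 [242. 194.]
 [125. 113.]
 [231. 125.]
 [171.  84.]]
```

View pics/w2.png

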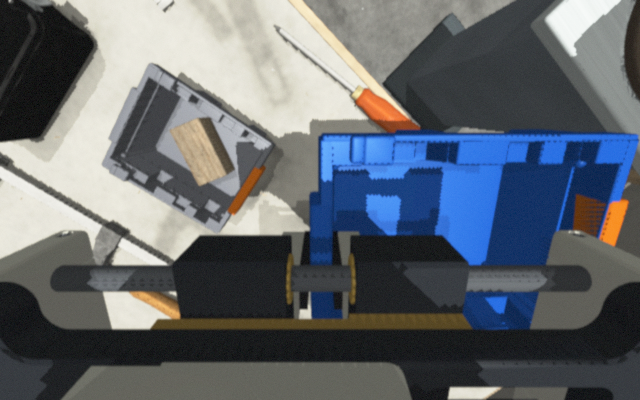

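Run:
```python
from h import *
im=cv2.imread('pics/w2.png')
cv2.imwrite('pics/w2c.png',cv2.resize(im[50:245,90:290],None,fx=3,fy=3,interpolation=cv2.INTER_CUBIC))
```

```text
(no output)
```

View pics/w2c.png

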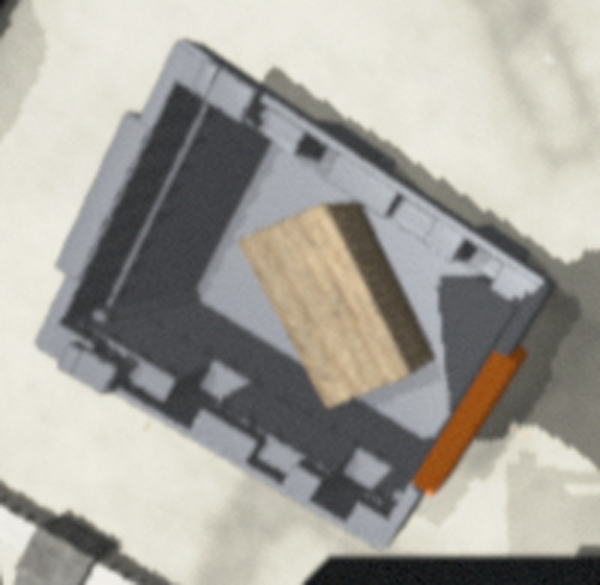

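```bash
cat >> h.py <<'E'
def rimfit(i,corn,z=.075,order=None):
    """corners (px) ordered (-x,+y?),... -> centre,yaw by Procrustes with centre/edges"""
    Q=np.array([atz(i,c,z)[:2] for c in corn]);return Q
E
python3 - <<'E'
from h import *
i=camera_info('wrist');i['cam_to_world']=np.load('w2i.npy')
c=np.array([(185,42),(552,283),(383,545),(42,343)])/3+[90,50]
Q=rimfit(i,c);print(Q.round(4))
A,B,Cc,D=Q # A(-x,+y?) B(+x..)
L=((B-A)+(Cc-D))/2;W=((A-D)+(B-Cc))/2
print('len',np.linalg.norm(L),'w',np.linalg.norm(W),'ctr',Q.mean(0),'yawL',np.arctan2(L[1],L[0]),'yawW',np.arctan2(W[1],W[0])-np.pi/2)
g=np.array([[96.5,192.5]])/3+[90,50];print('grey grip outer',atz(i,g[0],.0755))
P=proj(i,pts(*Q.mean(0),np.arctan2(L[1],L[0]),[(-.08,0,.0755),(.08,0,.0755)]));print((P-[90,50])*3)
E
```

```text
[[ 0.505  -0.4356]
 [ 0.4789 -0.2916]
 [ 0.6049 -0.2713]
 [ 0.6291 -0.4146]]
len 0.14585628022583372 w 0.12676863362913196 ctr [ 0.55448288 -0.35325675] yawL 1.744180603314834 yawW -4.548774932127342
grey grip outer [ 0.56807401 -0.42973608  0.0755    ]
[[ 90.60844297 188.23302673]
 [479.26463574 430.15568144]]
```

```bash
cat > inhand.py <<'E'
from h import *
def inhand(im,i,s,dz=.0098,cols=range(345,600,5)):
    hsv=cv2.cvtColor(im,cv2.COLOR_BGR2HSV)
    m=(hsv[...,0]>100)&(hsv[...,0]<125)&(hsv[...,1]>150)&(hsv[...,2]>60)
    m=cv2.morphologyEx(m.astype(np.uint8),cv2.MORPH_OPEN,np.ones((5,5)))
    R0=R.from_rotvec(s['tool_rot']).as_matrix();p0=np.array(s['eef_pos'])
    T=i['cam_to_world']
    def tool(uv):
        f=K(i);d=R0.T@(T[:3,:3]@np.array([(uv[0]-i['cx'])/f,-(uv[1]-i['cy'])/f,-1]));o=R0.T@(T[:3,3]-p0)
        return (o+d*(-.019-dz-o[2])/d[2])*1000
    q=np.array([tool((c,np.argmax(m[:,c])-.5)) for c in cols])
    k=np.polyfit(q[:,1],q[:,0],1);r=q[:,0]-np.polyval(k,q[:,1]);g=abs(r)<1
    k=np.polyfit(q[g,1],q[g,0],1)
    print('edge tool-x at y=75: ',np.polyval(k,75),'slope',k[0],'n',g.sum(),'/',len(g))
    l=np.array([tool((np.argmax(m[r])-.5,r)) for r in range(140,185,5)]);print('left edge tool y',np.median(l[:,1]),np.polyfit(l[:,0],l[:,1],1)[0])
if __name__=='__main__':
    i=camera_info('wrist');s=manip.state();inhand(cv2.imread('pics/w2.png'),i,s)
E
python3 inhand.py
```

```text
edge tool-x at y=75:  67.4675657091226 slope 0.00976107892070565 n 48 / 51
left edge tool y -1.2613272924410044 0.001998866910577648
```

```bash
cat >> h.py <<'E'
G=np.array([.5545,-.3533]);GY=1.74
OFF=.002;DY=.007
def ins(fx,zf,th,fy=0.,G=None,GY=None):
    G=globals()['G'] if G is None else G;GY=globals()['GY'] if GY is None else GY
    rb=Rb(GY+np.pi,th)
    f=np.r_[G+R.from_euler('z',GY).as_matrix()[:2,:2]@[fx,fy],zf]
    pb=f-rb@[.054,0,0]
    Rt=rb@R.from_euler('z',-DY).as_matrix()@C
    return pb+rb@[-.0745,-OFF,.0648]+Rt[:,2]*.019,Rt
E
python3 - <<'E'
from h import *
go(*ins(-.040,.115,.28))
go(*ins(-.040,.115,0))
E
```

```text
t 6.15 travel [-9.0, -89.2, 43.7] rot [0.109, -0.355, -2.513] to [0.541, -0.284, 0.195]
t 6.15 travel [-19.0, -74.6, 77.4] rot [0.0, 0.0, -2.534] to [0.538, -0.266, 0.161]
```

Call:
jog_arm(increments=[{"rot":[0.003,-0.01,-0.07],"travel":[0,-2,0],"jaw":-1.0},{"rot":[0.009,-0.03,-0.21],"travel":[-1,-6,2],"jaw":-1.0},{"rot":[0.015,-0.05,-0.355],"travel":[-2,-12,4],"jaw":-1.0},{"rot":[0.022,-0.071,-0.502],"travel":[-2,-18,7],"jaw":-1.0},{"rot":[0.028,-0.092,-0.65],"travel":[-3,-23,10],"jaw":-1.0},{"rot":[0.035,-0.113,-0.8],"travel":[-3,-28,13],"jaw":-1.0},{"rot":[0.041,-0.134,-0.95],"travel":[-4,-34,16],"jaw":-1.0},{"rot":[0.048,-0.155,-1.1],"travel":[-4,-39,18],"jaw":-1.0},{"rot":[0.054,-0.177,-1.25],"travel":[-5,-45,21],"jaw":-1.0},{"rot":[0.061,-0.198,-1.4],"travel":[-5,-50,24],"jaw":-1.0},{"rot":[0.067,-0.219,-1.55],"travel":[-6,-55,27],"jaw":-1.0},{"rot":[0.074,-0.24,-1.7],"travel":[-6,-60,30],"jaw":-1.0},{"rot":[0.08,-0.261,-1.85],"travel":[-7,-66,32],"jaw":-1.0},{"rot":[0.087,-0.283,-2.0],"travel":[-7,-71,35],"jaw":-1.0},{"rot":[0.093,-0.304,-2.15],"travel":[-8,-76,37],"jaw":-1.0},{"rot":[0.1,-0.325,-2.3],"travel":[-8,-82,40],"jaw":-1.0},{"rot":[0.106,-0.345,-2.44],"travel":[-9,-87,42],"jaw":-1.0},{"rot":[0.109,-0.355,-2.513],"travel":[-9,-89,44],"jaw":-1.0},{"rot":[0.109,-0.355,-2.513],"travel":[-9,-89,44],"jaw":-1.0},{"rot":[0.109,-0.355,-2.513],"travel":[-9,-89,44],"jaw":-1.0}], force=45)

```text
time: 8.15
eef_pos: [0.5402, -0.2836, 0.1938]
tool_rot: [-2.853, -0.228, 0.037]
force: [-0.1, -1.0, -0.7]
width: 0.0119
gripper_force: 44.1
```

```bash
cat > cmp.py <<'E'
from h import *
import sys
s=manip.state();print({k:np.round(s[k],4).tolist() for k in('eef_pos','tool_rot','force','joints','time')})
go(*ins(-.040,.115,.28),s)
# blue pose implied by tool
R0=R.from_rotvec(s['tool_rot']).as_matrix();rb=R0@C@R.from_euler('z',DY).as_matrix()
pb=np.array(s['eef_pos'])-R0[:,2]*.019-rb@[-.0745,-OFF,.0648]
FR=[(sx*.0755,sy*.065,.075) for sx,sy in((1,1),(1,-1),(-1,-1),(-1,1))]
ims=[]
for c in sys.argv[2:]:
    im=grab_frame(c)[:,:,::-1].copy();i=camera_info(c)
    cv2.imwrite(f'pics/{sys.argv[1]}_{c}.png',im)
    S=4;P1=proj(i,pb+np.array(FR)@rb.T);P2=proj(i,pts(*G,GY,FR))
    P3=proj(i,pb+np.array([(x,y,z) for x in(.042,.054,-.014,-.026) for y in (.059,-.059) for z in(0,)])@rb.T)
    o=np.floor(np.r_[P1,P2].min(0)).astype(int)-12;e=np.ceil(np.r_[P1,P2].max(0)).astype(int)+20
    o=np.maximum(o,0);k=cv2.resize(im[o[1]:e[1],o[0]:e[0]],None,fx=S,fy=S,interpolation=cv2.INTER_CUBIC)
    for P,col in((P1,(0,255,255)),(P2,(0,255,0))): cv2.polylines(k,[((P-o+.5)*S).astype(np.int32)],True,col,1)
    for p in P3: cv2.circle(k,tuple(int(v) for v in (p-o+.5)*S),3,(255,0,255),1)
    ims.append(k);print(c,o,k.shape)
H=max(k.shape[0] for k in ims);k=np.hstack([cv2.copyMakeBorder(k,0,H-k.shape[0],0,0,cv2.BORDER_CONSTANT) for k in ims])
f=min(1,800/k.shape[1],600/k.shape[0]);cv2.imwrite(f'pics/{sys.argv[1]}.png',cv2.resize(k,None,fx=f,fy=f,interpolation=cv2.INTER_AREA))
E
python3 cmp.py c1 scene side
```

```text
{'eef_pos': [0.5402, -0.2836, 0.1938], 'tool_rot': [-2.8528, -0.2279, 0.0368], 'force': [-0.097, -1.0245, -0.7057], 'joints': [-0.3289, 0.3938, 0.0589, -0.2503, -1.3791, 2.1248], 'time': 8.15}
t 8.15 travel [0.3, 0.0, -0.7] rot [-0.001, 0.0, -0.003] to [0.541, -0.284, 0.195]
scene [299 148] (648, 588, 3)
side [283 151] (592, 480, 3)
```

View pics/c1.png

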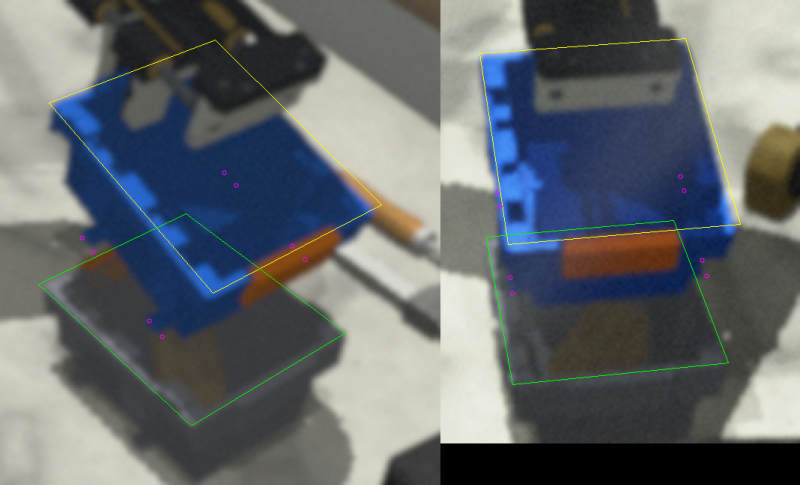

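Run:
```python
from h import *
go(*ins(-.040,.086,.28))
```

```text
t 8.25 travel [0.7, 8.1, 27.9] rot [-0.0, -0.0, -0.002] to [0.541, -0.284, 0.166]
```

Call:
jog_arm(increments=[{"rot":[0,0,0],"travel":[0,2,7],"jaw":-1.0},{"rot":[0,0,0],"travel":[0.5,4,14],"jaw":-1.0},{"rot":[0,0,0],"travel":[0.7,6,21],"jaw":-1.0},{"rot":[0,0,0],"travel":[0.7,8,26],"jaw":-1.0},{"rot":[0,0,0],"travel":[0.7,8,28],"jaw":-1.0},{"rot":[0,0,0],"travel":[0.7,8,28],"jaw":-1.0},{"rot":[0,0,0],"travel":[0.7,8,28],"jaw":-1.0}], force=45)

```text
time: 8.95
eef_pos: [0.5406, -0.2842, 0.1656]
tool_rot: [-2.853, -0.231, 0.035]
force: [-0.1, 0.3, -1.7]
width: 0.0125
gripper_force: 44.1
```

```bash
sed -i 's/-.040,.115,.28/-.040,.086,.28/' cmp.py; python3 cmp.py c2 wrist
```

```text
{'eef_pos': [0.5406, -0.2842, 0.1656], 'tool_rot': [-2.8532, -0.2307, 0.0346], 'force': [-0.1053, 0.3118, -1.7055], 'joints': [-0.3298, 0.415, 0.0256, -0.2531, -1.3253, 2.1415], 'time': 8.95}
t 8.95 travel [0.1, -0.4, 0.2] rot [0.0, -0.001, -0.001] to [0.541, -0.284, 0.166]
wrist [306 114] (1108, 1336, 3)
```

View pics/c2.png

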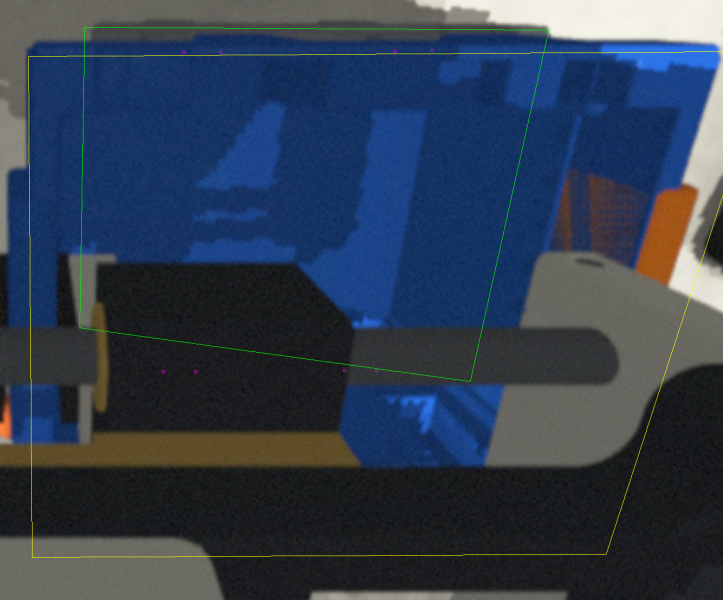

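Run:
```python
from h import *
go(*ins(-.0395,.073,.28))
go(*ins(-.0395,.0705,.28))
```

```text
t 9.0 travel [0.1, 2.8, 13.0] rot [0.0, -0.001, -0.001] to [0.541, -0.283, 0.153]
t 9.0 travel [0.1, 3.4, 15.4] rot [0.0, -0.001, -0.001] to [0.541, -0.283, 0.15]
```

Call:
jog_arm(increments=[{"rot":[0,0,0],"travel":[0,1,3],"jaw":-1.0},{"rot":[0,0,0],"travel":[0,1.5,6],"jaw":-1.0},{"rot":[0,0,0],"travel":[0,2,9],"jaw":-1.0},{"rot":[0,0,0],"travel":[0,2.5,11],"jaw":-1.0},{"rot":[0,0,0],"travel":[0,2.8,12],"jaw":-1.0},{"rot":[0,0,0],"travel":[0,2.8,13],"jaw":-1.0},{"rot":[0,0,0],"travel":[0,2.8,13],"jaw":-1.0}], force=45)

```text
time: 9.7
eef_pos: [0.5403, -0.2832, 0.1521]
tool_rot: [-2.853, -0.231, 0.035]
force: [0.2, -0.0, -1.9]
width: 0.0123
gripper_force: 44.1
```

Call:
jog_arm(increments=[{"rot":[0,0,0],"travel":[0,0.1,0.5],"jaw":-1.0},{"rot":[0,0,0],"travel":[0,0.3,1],"jaw":-1.0},{"rot":[0,0,0],"travel":[0,0.4,1.5],"jaw":-1.0},{"rot":[0,0,0],"travel":[0,0.5,2],"jaw":-1.0},{"rot":[0,0,0],"travel":[0,0.5,2],"jaw":-1.0}], force=45)

```text
time: 10.2
eef_pos: [0.5403, -0.2831, 0.1502]
tool_rot: [-2.853, -0.231, 0.035]
force: [0.0, 1.0, -0.8]
width: 0.0121
gripper_force: 44.1
```

Call:
jog_arm(increments=[{"rot":[0,0,0],"travel":[0,0.1,0.5],"jaw":-1.0},{"rot":[0,0,0],"travel":[0,0.3,1],"jaw":-1.0},{"rot":[0,0,0],"travel":[0,0.4,1.5],"jaw":-1.0},{"rot":[0,0,0],"travel":[0,0.5,2],"jaw":-1.0},{"rot":[0,0,0],"travel":[0,0.5,2],"jaw":-1.0}], force=45)

```text
time: 10.7
eef_pos: [0.5403, -0.283, 0.1483]
tool_rot: [-2.853, -0.231, 0.035]
force: [0.1, 1.6, 3.2]
width: 0.0123
gripper_force: 44.5
```

Call:
jog_arm(increments=[{"rot":[0,0,0],"travel":[0,-0.1,-0.5],"jaw":-1.0},{"rot":[0,0,0],"travel":[0,0.8,-0.8],"jaw":-1.0},{"rot":[0,0,0],"travel":[0,1.7,-1.0],"jaw":-1.0},{"rot":[0,0,0],"travel":[0,2.7,-1.3],"jaw":-1.0},{"rot":[0,0,0],"travel":[0,2.7,-1.3],"jaw":-1.0}], force=45)

```text
time: 11.2
eef_pos: [0.5408, -0.2862, 0.1485]
tool_rot: [-2.853, -0.231, 0.035]
force: [-0.5, 2.7, 2.5]
width: 0.0125
gripper_force: 44.4
```

Call:
jog_arm(increments=[{"rot":[0,0,0],"travel":[0,0.8,-0.6],"jaw":-1.0},{"rot":[0,0,0],"travel":[0,1.8,-0.8],"jaw":-1.0},{"rot":[0,0,0],"travel":[0,2.8,-1.1],"jaw":-1.0},{"rot":[0,0,0],"travel":[0,2.8,-1.1],"jaw":-1.0}], force=45)

```text
time: 11.6
eef_pos: [0.5412, -0.2891, 0.1488]
tool_rot: [-2.853, -0.231, 0.035]
force: [0.9, 1.9, 1.1]
width: 0.0125
gripper_force: 44.4
```

```bash
python3 cmp.py c3 scene side
```

```text
{'eef_pos': [0.5412, -0.2891, 0.1488], 'tool_rot': [-2.8531, -0.2305, 0.035], 'force': [0.8846, 1.8865, 1.0769], 'joints': [-0.3366, 0.4339, 0.015, -0.254, -1.2985, 2.1554], 'time': 11.6}
t 11.6 travel [0.2, -9.8, -14.6] rot [-0.0, -0.0, -0.001] to [0.541, -0.284, 0.166]
scene [299 170] (560, 580, 3)
side [284 173] (504, 472, 3)
```

View pics/c3.png

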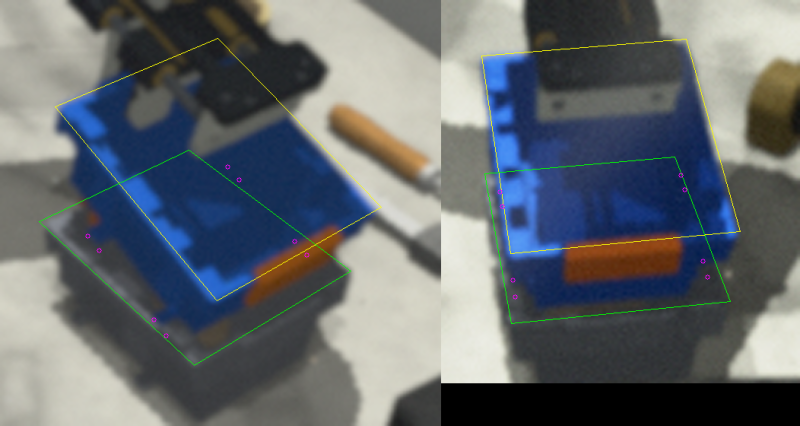

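Call:
jog_arm(increments=[{"rot":[0,0,0],"travel":[0,-0.2,-0.7],"jaw":-1.0},{"rot":[0,0,0],"travel":[0,-0.4,-1.3],"jaw":-1.0},{"rot":[0,0,0],"travel":[0,-0.6,-2.0],"jaw":-1.0},{"rot":[0,0,0],"travel":[0,-0.6,-2.0],"jaw":-1.0}], force=45)

```text
time: 12.1
eef_pos: [0.5411, -0.2889, 0.1508]
tool_rot: [-2.853, -0.23, 0.035]
force: [0.3, 0.4, -1.6]
width: 0.0121
gripper_force: 44.1
```

Call:
jog_arm(increments=[{"rot":[0,0,0],"travel":[0,-0.2,-0.7],"jaw":-1.0},{"rot":[0,0,0],"travel":[0,-0.4,-1.3],"jaw":-1.0},{"rot":[0,0,0],"travel":[0,-0.6,-2.0],"jaw":-1.0},{"rot":[0,0,0],"travel":[0,-0.6,-2.0],"jaw":-1.0}], force=45)

```text
time: 12.5
eef_pos: [0.5412, -0.2889, 0.1532]
tool_rot: [-2.853, -0.231, 0.035]
force: [0.2, -0.8, -0.9]
width: 0.0123
gripper_force: 44.1
```

Run:
```python
from h import *
s=manip.state();print(s['eef_pos'],s['force'],s['ft_torque'])
```

```text
[ 0.54123594 -0.28890983  0.15315237] [ 0.15667844 -0.83126341 -0.92353382] [-0.99487925 -0.16192059  0.01286848]
```

Run:
```python
from h import *
s=manip.state();R0=R.from_rotvec(s['tool_rot']).as_matrix();rb=R0@C@R.from_euler('z',DY).as_matrix()
pb=np.array(s['eef_pos'])-R0[:,2]*.019-rb@[-.0745,-OFF,.0648]
print('torque',s['ft_torque'],'force',s['force'])
k=[]
for c in('scene','side'):
    im=grab_frame(c)[:,:,::-1].copy();i=camera_info(c);cv2.imwrite(f'pics/c4_{c}.png',im)
    old=cv2.imread(f'pics/c1_{c}.png');o3=cv2.imread(f'pics/c3_{c}.png')
    b=proj(i,pts(*G,GY,[(-.08,0,.03)]))[0].astype(int)
    # lower part of grey: template match
    P=proj(i,pts(*G,GY,[(x,y,z) for x in(-.075,) for y in(.06,-.06) for z in(0.,.06)]))
    x0,y0=np.floor(P.min(0)).astype(int)-4;x1,y1=np.ceil(P.max(0)).astype(int)+6
    for n,q in(('c3',o3),('now',im)):
        t=cv2.cvtColor(old[y0:y1,x0:x1],cv2.COLOR_BGR2GRAY).astype(np.float32);u=cv2.cvtColor(q[y0:y1,x0:x1],cv2.COLOR_BGR2GRAY).astype(np.float32)
        print(c,n,'grey shift px',cv2.phaseCorrelate(t,u,cv2.createHanningWindow(t.shape[::-1],cv2.CV_32F)))
    m=np.zeros((400,640),bool);pg=proj(i,(pb+rb@[.0745,0,.0625])[None])[0];m[int(pg[1])-12:int(pg[1])+14,int(pg[0])-30:int(pg[0])+30]=1
    ou=proj(i,pb+np.array([(.08,sy*.033,z) for sy in(1,-1) for z in(.05,.0755)])@rb.T)
    print(c,'orange meas',orange(im[:,:,::-1].copy(),m),'pred outer face',ou.mean(0))
    x0,y0=proj(i,pts(*G,GY,[(-.04,0,.07)]))[0].astype(int)-[40,40];k.append(cv2.resize(im[y0:y0+75,x0:x0+78],None,fx=5,fy=5,interpolation=cv2.INTER_CUBIC))
cv2.imwrite('pics/c4.png',np.hstack(k))
```

```text
torque [-0.99487925 -0.16192059  0.01286848] force [ 0.15667844 -0.83126341 -0.92353382]
scene c3 grey shift px ((0.2473895643544104, 0.5274011475595124), 0.9546660030881564)
scene now grey shift px ((0.27457336373393915, 0.4004821056818635), 1.0155879380802313)
scene orange meas (array([395.17355372, 255.33884298]), np.int32(242)) pred outer face [397.60160649 256.30405377]
side c3 grey shift px ((0.009107164309334337, 0.568903156041916), 1.0630009031295777)
side now grey shift px ((-0.11815878611735542, 0.36734501127430264), 1.0819414891137018)
side orange meas (array([343.24874372, 256.09547739]), np.int32(398)) pred outer face [344.47101606 256.4845039 ]
```

View pics/c4.png

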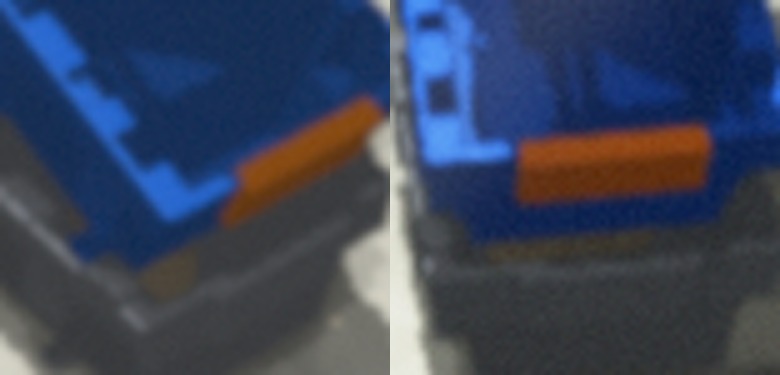

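Run:
```python
from h import *
s=manip.state();R0=R.from_rotvec(s['tool_rot']).as_matrix();rb=R0@C@R.from_euler('z',DY).as_matrix()
pb=np.array(s['eef_pos'])-R0[:,2]*.019-rb@[-.0745,-OFF,.0648]
i=camera_info('scene');o=proj(i,pts(*G,GY,[(-.04,0,.07)]))[0].astype(int)-[40,40]
f=lambda P:((proj(i,P)-o+.5)*5).round().astype(int).tolist()
print('bridge top outer',f(pts(*G,GY,[(-.0565,.065,.08),(-.0425,.065,.08),(-.0425,.051,.08),(-.0565,.051,.08)])))
print('rim corner',f(pts(*G,GY,[(-.0755,.065,.075),(0,.065,.075)])))
print('foot -y outer: front-bot, rear-bot, front-top, rear-top',f(pb+np.array([(.054,-.059,0),(.042,-.059,0),(.054,-.059,.006),(.042,-.059,.006)])@rb.T))
c=R.from_euler('z',-GY).as_matrix();q=lambda v:(c@(pb+rb@v-np.r_[G,0])*1000).round(1)
print('front bot in grey',q([.054,0,0]),'front top',q([.054,0,.006]),'rear bot',q([.042,0,0]),'blue rim corner',f((pb+rb@[.0755,-.065,.075])[None]))
im=cv2.imread('pics/c4_scene.png')
w=im[o[1]+38:o[1]+66,o[0]+8:o[0]+36];
for r in w[::2,::2]: print(' '.join('%3d'%(int(p[0])-int(p[2])) for p in r))
```

```text
bridge top outer [[104, 287], [78, 263], [108, 246], [134, 270]]
rim corner [[140, 331], [3, 204]]
foot -y outer: front-bot, rear-bot, front-top, rear-top [[94, 273], [74, 247], [98, 264], [78, 239]]
front bot in grey [-45.1   0.3  73.5] front top [-46.7   0.3  79.3] rear bot [-33.6   0.3  76.8] blue rim corner [[177, 214]]
  4   7  26  55  69  70  73  71  65  72 112 157 167 164
  7   4   9  33  66  68  69  72  65  70  76 122 159 166
  6   6   5   2  39  66  75  68  66  63  66  83 135 155
  6   4   5  -4  11  57  78  70  63  64  67  73  88  97
  8   5   6  17  33  58  77  66  62  61  63  69  67  64
  6   8  11  45  64  64  65  60  61  67  62  65  65  58
  6   6  10  27  66  66  46  40  50  61  59  62  45  22
  6   5   6  11  31  29  12  10  24  49  51  23  -4 -16
  5   5   6   6   9   8   6   6   7  16   8 -13 -17 -19
  4   4   2   5   6   4   6   5   4   4  -7 -16 -19 -19
  5   4   5   5   5   3   6   6   5   6   1 -10 -15 -16
  5   4   4   4   5   5   3   4   7   7   6   3  -2   0
  4   5   4   4   4   4   5   5   6   8   7   7   7   5
  0   4   4   4   4   6   5   5   6   7   8   5   5   4
```

Call:
jog_arm(increments=[{"rot":[0,0,0],"travel":[0,0.3,1.0],"jaw":-1.0},{"rot":[0,0,0],"travel":[0,0.6,2.0],"jaw":-1.0},{"rot":[0,0,0],"travel":[0,0.9,3.0],"jaw":-1.0},{"rot":[0,0,0],"travel":[0,0.9,3.0],"jaw":-1.0}], force=45)

```text
time: 13.0
eef_pos: [0.5412, -0.2889, 0.1498]
tool_rot: [-2.853, -0.231, 0.035]
force: [-0.4, 1.0, 1.3]
width: 0.0121
gripper_force: 44.2
```

Run:
```python
from h import *
s=manip.state();print(s['eef_pos'],s['force'],s['ft_torque'])
```

```text
[ 0.54120766 -0.28887798  0.14981519] [-0.37607334  0.95374639  1.2584709 ] [-0.8761815  -0.16701078  0.04624732]
```

Call:
jog_arm(increments=[{"rot":[0,0,0],"travel":[0,1.0,-0.3],"jaw":-1.0},{"rot":[0,0,0],"travel":[0,2.0,-0.6],"jaw":-1.0},{"rot":[0,0,0],"travel":[0,3.0,-0.9],"jaw":-1.0},{"rot":[0,0,0],"travel":[0,4.0,-1.2],"jaw":-1.0},{"rot":[0,0,0],"travel":[0,4.0,-1.2],"jaw":-1.0}], force=45)

```text
time: 13.5
eef_pos: [0.5419, -0.2933, 0.1499]
tool_rot: [-2.853, -0.231, 0.035]
force: [0.5, 0.3, -0.5]
width: 0.0121
gripper_force: 44.2
```

```bash
cat > st.py <<'E'
from h import *
s=manip.state();R0=R.from_rotvec(s['tool_rot']).as_matrix();rb=R0@C@R.from_euler('z',DY).as_matrix()
pb=np.array(s['eef_pos'])-R0[:,2]*.019-rb@[-.0745,-OFF,.0648]
c=R.from_euler('z',-GY).as_matrix();q=lambda v:(c@(pb+rb@v-np.r_[G,0])*1000).round(1)
print('t',s['time'],'F',np.round(s['force'],1),'T',np.round(s['ft_torque'],2),'front bot',q([.054,0,0]),'plain foot front/rear bot',q([-.014,0,0]),q([-.026,0,0]),'mid',q([0,0,.0375]))
for c in('scene','side'):
    im=grab_frame(c);i=camera_info(c)
    pg=proj(i,(pb+rb@[.0745,0,.0625])[None])[0];m=np.zeros((400,640),bool);m[int(pg[1])-14:int(pg[1])+16,int(pg[0])-30:int(pg[0])+30]=1
    ou=proj(i,pb+np.array([(.08,sy*.033,z) for sy in(1,-1) for z in(.05,.0755)])@rb.T).mean(0)
    o=orange(im,m);print(c,'orange meas-pred px',np.round(o[0]-ou,1),o[1])
E
python3 st.py
```

```text
t 13.5 F [ 0.5  0.3 -0.5] T [-0.85 -0.18  0.08] front bot [-49.5   0.4  70.4] plain foot front/rear bot [15.8  0.3 89.2] [27.3  0.3 92.5] mid [ -8.    0.3 121.4]
scene orange meas-pred px [-2.3 -1.4] 247
side orange meas-pred px [-1.1 -0.9] 404
```

Run:
```python
from h import *
go(*ins(-.0515,.0697,.23))
go(*ins(-.053,.0692,.18))
```

```text
t 13.6 travel [0.3, -0.0, 6.6] rot [-0.05, -0.0, -0.001] to [0.542, -0.291, 0.144]
t 13.6 travel [0.3, -0.2, 13.2] rot [-0.1, 0.0, -0.001] to [0.542, -0.289, 0.137]
```

Call:
jog_arm(increments=[{"rot":[-0.013,0,0],"travel":[0,0,1.7],"jaw":-1.0},{"rot":[-0.025,0,0],"travel":[0,0,3.3],"jaw":-1.0},{"rot":[-0.037,0,0],"travel":[0,0,5.0],"jaw":-1.0},{"rot":[-0.05,0,0],"travel":[0,0,6.6],"jaw":-1.0},{"rot":[-0.05,0,0],"travel":[0,0,6.6],"jaw":-1.0}], force=45)

```text
time: 14.1
eef_pos: [0.5415, -0.2908, 0.1436]
tool_rot: [-2.904, -0.236, 0.029]
force: [0.6, 0.1, 0.2]
width: 0.0117
gripper_force: 44.3
```

```bash
python3 st.py
```

```text
t 14.1 F [0.6 0.1 0.2] T [-0.84 -0.12 -0.02] front bot [-51.    0.3  69.8] plain foot front/rear bot [15.2  0.3 85.3] [26.9  0.3 88. ] mid [ -6.9   0.3 118.6]
scene orange meas-pred px [-2.3 -1.5] 266
side orange meas-pred px [-1.5 -1.1] 425
```

Call:
jog_arm(increments=[{"rot":[-0.013,0,0],"travel":[0,0,1.7],"jaw":-1.0},{"rot":[-0.025,0,0],"travel":[0,0,3.3],"jaw":-1.0},{"rot":[-0.037,0,0],"travel":[0,0,5.0],"jaw":-1.0},{"rot":[-0.05,0,0],"travel":[0,-0.1,6.6],"jaw":-1.0},{"rot":[-0.05,0,0],"travel":[0,-0.1,6.6],"jaw":-1.0}], force=45)

```text
time: 14.7
eef_pos: [0.5413, -0.2894, 0.1371]
tool_rot: [-2.953, -0.24, 0.024]
force: [0.4, -0.3, 1.8]
width: 0.012
gripper_force: 44.5
```

```bash
python3 st.py;python3 - <<'E'
from h import *
go(*ins(-.0535,.0685,.11))
go(*ins(-.054,.0675,.05))
E
```

```text
t 14.7 F [ 0.4 -0.3  1.8] T [-0.7  -0.1  -0.02] front bot [-53.1   0.3  69.2] plain foot front/rear bot [13.8  0.3 81.3] [25.6  0.3 83.4] mid [ -6.6   0.3 115.7]
scene orange meas-pred px [-2.  -2.1] 304
side orange meas-pred px [-1.2 -1.5] 469
t 14.8 travel [0.2, -2.5, 9.8] rot [-0.07, 0.001, -0.0] to [0.541, -0.285, 0.128]
t 14.8 travel [0.2, -3.8, 18.6] rot [-0.13, 0.001, -0.0] to [0.54, -0.283, 0.12]
```

Run:
```python
from h import *
def off(tag,pos,rot):
    R0=R.from_rotvec(rot).as_matrix();rb=R0@C@R.from_euler('z',DY).as_matrix()
    pb=np.array(pos)-R0[:,2]*.019-rb@[-.0745,-OFF,.0648]
    for c in('scene','side'):
        im=cv2.imread(f'pics/{tag}_{c}.png')[:,:,::-1].copy();i=camera_info(c)
        pg=proj(i,(pb+rb@[.0745,0,.0625])[None])[0];m=np.zeros((400,640),bool);m[int(pg[1])-14:int(pg[1])+16,int(pg[0])-30:int(pg[0])+30]=1
        ou=proj(i,pb+np.array([(.08,sy*.033,z) for sy in(1,-1) for z in(.05,.0755)])@rb.T).mean(0)
        o=orange(im,m);print(tag,c,np.round(o[0]-ou,1),o[1], 'px per mm up',np.round(proj(i,[pb+[0,0,.001]])[0]-proj(i,[pb])[0],2))
off('c1',[.5402,-.2836,.1938],[-2.8528,-.2279,.0368])
off('c3',[.5412,-.2891,.1488],[-2.8531,-.2305,.035])
off('c4',[.5412,-.2889,.1532],[-2.853,-.231,.035])
```

```text
c1 scene [-2.7 -0.9] 268 px per mm up [ 0.04 -0.42]
c1 side [-0.  -0.4] 393 px per mm up [ 0.   -0.44]
c3 scene [-2.  -1.8] 249 px per mm up [ 0.04 -0.39]
c3 side [-1.  -1.5] 395 px per mm up [ 0.   -0.42]
c4 scene [-2.4 -0.9] 242 px per mm up [ 0.04 -0.39]
c4 side [-1.2 -0.4] 398 px per mm up [ 0.   -0.42]
```

Run:
```python
from h import *
go(*ins(-.0535,.0700,.12))
go(*ins(-.054,.0700,.06))
go(*ins(-.054,.0700,.0))
```

```text
t 14.8 travel [0.2, -2.4, 7.0] rot [-0.06, 0.001, -0.0] to [0.541, -0.286, 0.131]
t 14.8 travel [0.2, -3.9, 14.8] rot [-0.12, 0.001, -0.0] to [0.54, -0.283, 0.123]
t 14.8 travel [0.2, -5.5, 22.8] rot [-0.18, 0.002, -0.0] to [0.54, -0.28, 0.116]
```

Call:
jog_arm(increments=[{"rot":[-0.012,0,0],"travel":[0,-0.5,1.4],"jaw":-1.0},{"rot":[-0.024,0,0],"travel":[0,-1.0,2.8],"jaw":-1.0},{"rot":[-0.036,0,0],"travel":[0.1,-1.4,4.2],"jaw":-1.0},{"rot":[-0.048,0,0],"travel":[0.2,-1.9,5.6],"jaw":-1.0},{"rot":[-0.06,0,0],"travel":[0.2,-2.4,7.0],"jaw":-1.0},{"rot":[-0.06,0,0],"travel":[0.2,-2.4,7.0],"jaw":-1.0}], force=45)

```text
time: 15.4
eef_pos: [0.5407, -0.2857, 0.1306]
tool_rot: [-3.013, -0.245, 0.018]
force: [0.5, -0.2, 0.1]
width: 0.0124
gripper_force: 44.4
```

```bash
python3 st.py
```

```text
t 15.4 F [ 0.5 -0.2  0.1] T [-0.8  -0.12  0.02] front bot [-53.2   0.3  69.8] plain foot front/rear bot [14.3  0.3 77.9] [26.2  0.3 79.3] mid [ -4.1   0.2 113.4]
scene orange meas-pred px [-2.2 -1.6] 319
side orange meas-pred px [-1.2 -1.2] 476
```

Call:
jog_arm(increments=[{"rot":[-0.012,0,0],"travel":[0,-0.3,1.5],"jaw":-1.0},{"rot":[-0.024,0,0],"travel":[0,-0.5,3.0],"jaw":-1.0},{"rot":[-0.036,0,0],"travel":[0,-0.8,4.6],"jaw":-1.0},{"rot":[-0.048,0,0],"travel":[0,-1.0,6.2],"jaw":-1.0},{"rot":[-0.06,0,0],"travel":[0,-1.2,7.8],"jaw":-1.0},{"rot":[-0.06,0,0],"travel":[0,-1.2,7.8],"jaw":-1.0}], force=45)

```text
time: 16.1
eef_pos: [0.5409, -0.2836, 0.1244]
tool_rot: [-3.073, -0.251, 0.008]
force: [-2.0, 2.7, 9.6]
width: 0.0123
gripper_force: 44.8
```

```bash
python3 st.py
```

```text
t 16.1 F [-2.   2.7  9.6] T [0.75 0.77 0.01] front bot [-54.7  -0.4  71.2] plain foot front/rear bot [13.2 -0.3 75.2] [25.2 -0.3 75.9] mid [ -2.9  -0.4 111.8]
scene orange meas-pred px [-2.2 -1.5] 344
side orange meas-pred px [-1.5 -1.1] 507
```

Call:
jog_arm(increments=[{"rot":[0.005,0,0],"travel":[0,0,-1.5],"jaw":-1.0},{"rot":[0.01,0,0],"travel":[-0.6,-0.4,-3.0],"jaw":-1.0},{"rot":[0.01,0,0],"travel":[-1.2,-1.0,-3.0],"jaw":-1.0},{"rot":[0.005,0,0],"travel":[-1.2,-1.0,-2.0],"jaw":-1.0},{"rot":[0,0,0],"travel":[-1.2,-1.0,-1.0],"jaw":-1.0},{"rot":[0,0,0],"travel":[-1.2,-1.0,0],"jaw":-1.0},{"rot":[0,0,0],"travel":[-1.2,-1.0,0],"jaw":-1.0}], force=45)

```text
time: 16.9
eef_pos: [0.5396, -0.2827, 0.1246]
tool_rot: [-3.072, -0.25, 0.008]
force: [-2.4, 4.5, 12.7]
width: 0.0126
gripper_force: 44.8
```

```bash
python3 st.py
```

```text
t 16.9 F [-2.4  4.5 12.7] T [ 1.68  0.84 -0.01] front bot [-53.4   0.8  71.2] plain foot front/rear bot [14.4  0.8 75.2] [26.4  0.8 75.9] mid [ -1.8   0.8 111.8]
scene orange meas-pred px [-2.1 -1.5] 345
side orange meas-pred px [-1.3 -1.3] 504
```

Run:
```python
from h import *
k=[]
for c,sy,S,W,H in(('scene',1,6,400,600),('wrist',-1,0,400,600)):
    im=grab_frame(c)[:,:,::-1].copy();i=camera_info(c);cv2.imwrite(f'pics/c5_{c}.png',im)
    E=[-.0555,-.0425,-.028,.01225,.02775]
    P=proj(i,pts(*G,GY,[(x,sy*.066,.075) for x in E]));Q=proj(i,pts(*G,GY,[(x,sy*.075,.075) for x in E]))
    if c=='scene':
        ctr=P.mean(0)+[4,-2]; o=(ctr-[W/2/S,H/2/S]).astype(int); q=im[o[1]:o[1]+H//S,o[0]:o[0]+W//S]
    else:
        print(P.round(0)); S=2.; ctr=P.mean(0);o=np.maximum((ctr-[100,60]),0).astype(int);q=im[o[1]:o[1]+150,o[0]:o[0]+200]
    q=cv2.resize(q,None,fx=S,fy=S,interpolation=cv2.INTER_CUBIC);q=cv2.convertScaleAbs(q,alpha=1.8,beta=10)
    for a,b in zip(P,Q): cv2.line(q,tuple(int(v) for v in(a-o+.5)*S),tuple(int(v) for v in(b-o+.5)*S),(0,255,0),1)
    print(c,o,q.shape);k.append(cv2.copyMakeBorder(q,0,600-q.shape[0],0,400-q.shape[1],cv2.BORDER_CONSTANT))
cv2.imwrite('pics/c5.png',np.hstack(k))
```

```text
scene [311 218] (600, 396, 3)
[[513. 125.]
 [493. 126.]
 [471. 126.]
 [411. 126.]
 [389. 126.]]
wrist [355  65] (300, 400, 3)
```

View pics/c5.png

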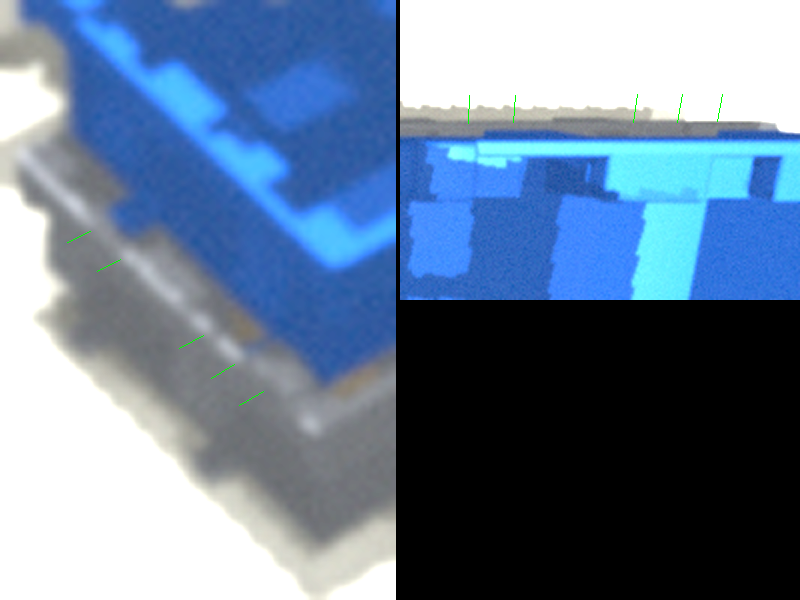

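Run:
```python
from h import *
from inhand import inhand
s=manip.state();i=camera_info('wrist');im=cv2.imread('pics/c5_wrist.png')
inhand(im,i,s,dz=.0102)
hsv=cv2.cvtColor(im,cv2.COLOR_BGR2HSV)
# columns: first non-bench row (grey) and first blue row
for c in range(370,560,10):
    col=im[95:150,c].astype(int); sat=hsv[95:150,c,1];v=hsv[95:150,c,2];bl=(hsv[95:150,c,0]>100)&(sat>150)
    print(c,'blue',95+np.argmax(bl),'V',v[14:46:2].tolist())
```

```text
edge tool-x at y=75:  70.02868008785168 slope 2.7991804381301066e-05 n 51 / 51
left edge tool y -1.4405924894476807 0.001984307968270837
370 blue 134 V [213, 211, 209, 213, 170, 105, 100, 97, 68, 71, 72, 67, 84, 111, 155, 139]
380 blue 134 V [214, 215, 217, 210, 148, 108, 100, 100, 79, 76, 74, 77, 85, 120, 205, 236]
390 blue 134 V [213, 214, 213, 212, 208, 128, 105, 105, 84, 69, 71, 74, 80, 114, 199, 237]
400 blue 131 V [212, 213, 213, 214, 180, 103, 105, 102, 84, 73, 77, 91, 92, 163, 241, 246]
410 blue 131 V [216, 218, 218, 216, 168, 103, 101, 101, 79, 74, 77, 90, 92, 166, 241, 246]
420 blue 131 V [217, 212, 216, 218, 198, 122, 104, 105, 79, 74, 77, 87, 91, 161, 240, 246]
430 blue 131 V [217, 221, 221, 222, 218, 130, 102, 103, 79, 75, 75, 88, 93, 164, 241, 247]
440 blue 132 V [221, 222, 221, 221, 186, 107, 107, 89, 60, 74, 73, 81, 92, 165, 240, 245]
450 blue 134 V [221, 221, 220, 219, 171, 106, 105, 90, 66, 72, 69, 72, 85, 163, 239, 245]
460 blue 134 V [217, 214, 218, 219, 212, 128, 102, 93, 71, 70, 72, 66, 81, 162, 240, 244]
470 blue 134 V [219, 218, 216, 218, 208, 128, 102, 100, 78, 67, 72, 71, 87, 162, 240, 244]
480 blue 134 V [227, 225, 224, 227, 212, 126, 112, 116, 87, 71, 67, 71, 88, 162, 238, 243]
490 blue 134 V [243, 242, 241, 243, 239, 205, 143, 140, 85, 71, 69, 69, 85, 161, 238, 244]
500 blue 134 V [242, 242, 241, 237, 239, 240, 239, 236, 129, 69, 70, 67, 87, 162, 237, 243]
510 blue 134 V [241, 240, 240, 239, 240, 239, 240, 235, 118, 73, 72, 71, 88, 161, 235, 241]
520 blue 131 V [243, 243, 243, 241, 240, 242, 242, 237, 119, 66, 75, 88, 93, 164, 235, 242]
530 blue 131 V [241, 242, 241, 242, 241, 241, 242, 239, 124, 73, 75, 89, 92, 161, 236, 242]
540 blue 131 V [243, 243, 241, 241, 239, 242, 243, 242, 186, 97, 95, 89, 90, 162, 235, 242]
550 blue 132 V [243, 243, 244, 244, 244, 243, 244, 245, 244, 244, 229, 115, 93, 163, 234, 241]
```

Run:
```python
from h import *
def tc(T,p,r):
    R0=R.from_rotvec(r).as_matrix();return (R0.T@(T[:3,3]-p)*1000).round(2),R.from_matrix(R0.T@T[:3,:3]).as_rotvec().round(4)
print(tc(np.load('w2i.npy'),[.47195244,-.22616951,.23832944],[1.17819,-2.912022,-.000308]))
s=manip.state();i=camera_info('wrist');print(tc(i['cam_to_world'],s['eef_pos'],s['tool_rot']))
for f in('w2','c2_wrist','c5_wrist'):
    im=cv2.imread(f'pics/{f}.png');h=cv2.cvtColor(im,cv2.COLOR_BGR2HSV);b=(h[...,0]>100)&(h[...,0]<125)&(h[...,1]>150)
    print(f,[(c,int(np.argmax(b[:,c])),int(np.argmax(b[:,c]&(h[:,c,2]>125)))) for c in range(330,640,30)],
     'left',[int(np.argmax(b[r])) for r in range(150,190,10)])
```

```text
(array([  76.09,   -0.32, -158.3 ]), array([2.0655, 2.0644, 0.3038]))
(array([  79.02,   -0.56, -158.32]), array([2.0655, 2.0656, 0.3018]))
w2 [(330, 134, 135), (360, 134, 136), (390, 134, 135), (420, 130, 134), (450, 133, 134), (480, 134, 134), (510, 130, 134), (540, 130, 134), (570, 132, 134), (600, 132, 134), (630, 134, 134)] left [319, 319, 319, 319]
c2_wrist [(330, 134, 0), (360, 134, 0), (390, 133, 0), (420, 130, 171), (450, 133, 236), (480, 133, 166), (510, 131, 143), (540, 130, 136), (570, 133, 136), (600, 134, 134), (630, 135, 135)] left [319, 319, 319, 319]
c5_wrist [(330, 134, 0), (360, 134, 166), (390, 134, 136), (420, 131, 135), (450, 134, 135), (480, 134, 135), (510, 134, 135), (540, 131, 135), (570, 134, 135), (600, 135, 135), (630, 134, 135)] left [319, 319, 319, 319]
```

```bash
sed -i 's/^G=.*;GY/G=np.array([.5532,-.3541]);GY/; s/^OFF=.002/OFF=.0033/' h.py; python3 st.py
python3 - <<'E'
from h import *
go(*ins(-.0540,.0700,.09))
go(*ins(-.0540,.0690,.05))
go(*ins(-.0540,.0690,.0))
E
```

```text
t 17.1 F [-3.2  4.6 11.7] T [ 1.79  0.84 -0.03] front bot [-52.9  -1.9  71.2] plain foot front/rear bot [15.  -1.9 75.3] [26.9 -1.9 76. ] mid [ -1.2  -1.9 111.9]
scene orange meas-pred px [-2.8 -1.2] 343
side orange meas-pred px [-2.  -1.3] 506
t 17.2 travel [-1.9, 2.6, -2.8] rot [0.03, -0.0, -0.0] to [0.538, -0.286, 0.127]
t 17.2 travel [-1.9, 0.8, 3.4] rot [-0.01, 0.0, -0.0] to [0.538, -0.284, 0.121]
t 17.2 travel [-1.9, -1.3, 9.9] rot [-0.06, 0.0, -0.0] to [0.537, -0.281, 0.115]
```

Call:
jog_arm(increments=[{"rot":[0.015,0,0],"travel":[0,0.5,-2.5],"jaw":-1.0},{"rot":[0.03,0,0],"travel":[-0.5,1.5,-4.5],"jaw":-1.0},{"rot":[0.03,0,0],"travel":[-1.2,2.6,-4.5],"jaw":-1.0},{"rot":[0.03,0,0],"travel":[-1.9,2.6,-4.0],"jaw":-1.0},{"rot":[0.03,0,0],"travel":[-1.9,2.6,-4.0],"jaw":-1.0}], force=45)

```text
time: 17.7
eef_pos: [0.5378, -0.2865, 0.1267]
tool_rot: [-3.042, -0.246, 0.014]
force: [0.7, -0.9, -0.3]
width: 0.0124
gripper_force: 44.5
```

```bash
python3 st.py
python3 - <<'E'
from h import *
go(*ins(-.0540,.0690,.05))
go(*ins(-.0540,.0685,.0))
E
```

```text
t 17.7 F [ 0.7 -0.9 -0.3] T [-0.72 -0.5   0.08] front bot [-54.7   0.7  69.5] plain foot front/rear bot [13.   0.6 75.6] [25.   0.6 76.7] mid [ -4.3   0.6 111.7]
scene orange meas-pred px [-2.3 -1.3] 329
side orange meas-pred px [-1.5 -1.1] 494
t 17.8 travel [0.5, -2.3, 5.9] rot [-0.04, 0.001, -0.001] to [0.538, -0.284, 0.121]
t 17.8 travel [0.5, -4.1, 12.9] rot [-0.09, 0.002, -0.001] to [0.537, -0.281, 0.114]
```

Plain feet are free at the rim height; lower on.

Call:
jog_arm(increments=[{"rot":[-0.01,0,0],"travel":[0.3,-0.7,1.3],"jaw":-1.0},{"rot":[-0.02,0,0],"travel":[0.3,-1.4,2.8],"jaw":-1.0},{"rot":[-0.03,0,0],"travel":[0.3,-1.9,4.3],"jaw":-1.0},{"rot":[-0.04,0,0],"travel":[0.3,-2.3,5.8],"jaw":-1.0},{"rot":[-0.04,0,0],"travel":[0.3,-2.3,5.8],"jaw":-1.0}], force=45)

```text
time: 18.3
eef_pos: [0.5379, -0.2835, 0.1234]
tool_rot: [-3.084, -0.252, 0.007]
force: [-3.3, 0.0, 12.8]
width: 0.0123
gripper_force: 45.1
```

```bash
python3 st.py
python3 - <<'E'
from h import *
go(*ins(-.0540,.0685,.0))
E
```

```text
t 18.3 F [-3.3  0.  12.8] T [0.08 1.11 0.07] front bot [-54.   -0.2  71.5] plain foot front/rear bot [13.9 -0.1 74.7] [25.9 -0.1 75.3] mid [-1.900e+00 -1.000e-01  1.115e+02]
scene orange meas-pred px [-2.4 -1.8] 351
side orange meas-pred px [-1.8 -1.7] 507
t 18.4 travel [-0.1, -1.9, 9.2] rot [-0.048, 0.001, 0.001] to [0.537, -0.281, 0.114]
```

Call:
jog_arm(increments=[{"rot":[0.01,0,0],"travel":[0,0,-2.5],"jaw":-1.0},{"rot":[0.01,0,0],"travel":[0,0.5,-2.5],"jaw":-1.0},{"rot":[0.01,0,0],"travel":[0,1.0,-2.5],"jaw":-1.0},{"rot":[0.01,0,0],"travel":[0,1.0,-2.5],"jaw":-1.0}], force=45)

```text
time: 18.8
eef_pos: [0.5381, -0.2839, 0.1248]
tool_rot: [-3.072, -0.249, 0.009]
force: [-1.7, 3.5, 9.1]
width: 0.0122
gripper_force: 44.6
```

```bash
python3 st.py
```

```text
t 18.8 F [-1.7  3.5  9.1] T [ 1.42  0.52 -0.02] front bot [-53.8  -0.1  71.4] plain foot front/rear bot [14.1 -0.2 75.5] [26.1 -0.2 76.2] mid [ -2.1  -0.2 112.1]
scene orange meas-pred px [-2.6 -1. ] 345
side orange meas-pred px [-2.  -0.9] 503
```

Call:
jog_arm(increments=[{"rot":[0.01,0,0],"travel":[0,0,-1.5],"jaw":-1.0},{"rot":[0.02,0,0],"travel":[0,0,-3.0],"jaw":-1.0},{"rot":[0.02,0,0],"travel":[0,0,-3.0],"jaw":-1.0}], force=45)

```text
time: 19.2
eef_pos: [0.5377, -0.2846, 0.1265]
tool_rot: [-3.051, -0.246, 0.013]
force: [1.2, 1.7, 0.7]
width: 0.0121
gripper_force: 44.3
```

```bash
python3 st.py
```

```text
t 19.2 F [1.2 1.7 0.7] T [ 0.4  -0.33  0.03] front bot [-53.2   0.5  70.4] plain foot front/rear bot [14.6  0.4 76. ] [26.5  0.4 76.9] mid [ -2.4   0.4 112.2]
scene orange meas-pred px [-2.4 -0.9] 324
side orange meas-pred px [-1.7 -0.5] 492
```

Call:
jog_arm(increments=[{"rot":[0,0,0],"travel":[0,0.5,0],"jaw":-1.0},{"rot":[0,0,0],"travel":[0,1.0,0],"jaw":-1.0},{"rot":[0,0,0],"travel":[0,1.5,0],"jaw":-1.0},{"rot":[0,0,0],"travel":[0,1.5,0],"jaw":-1.0}], force=45)

```text
time: 19.7
eef_pos: [0.538, -0.2862, 0.1266]
tool_rot: [-3.052, -0.247, 0.013]
force: [0.2, 1.8, -0.2]
width: 0.0124
gripper_force: 44.3
```

```bash
python3 st.py
```

```text
t 19.7 F [ 0.2  1.8 -0.2] T [ 0.17 -0.3   0.07] front bot [-54.9   0.4  70.7] plain foot front/rear bot [12.8  0.3 76.1] [24.8  0.3 77.1] mid [ -4.1   0.3 112.4]
scene orange meas-pred px [-2.5 -0.7] 332
side orange meas-pred px [-1.7 -0.4] 493
```

Call:
jog_arm(increments=[{"rot":[0,0,0],"travel":[0,0.5,0],"jaw":-1.0},{"rot":[0,0,0],"travel":[0,1.0,0],"jaw":-1.0},{"rot":[0,0,0],"travel":[0,1.5,0],"jaw":-1.0},{"rot":[0,0,0],"travel":[0,1.5,0],"jaw":-1.0}], force=45)

```text
time: 20.2
eef_pos: [0.5384, -0.2878, 0.1267]
tool_rot: [-3.052, -0.247, 0.012]
force: [0.4, 0.4, -0.9]
width: 0.012
gripper_force: 44.3
```

```bash
python3 st.py
```

```text
t 20.2 F [ 0.4  0.4 -0.9] T [ 0.07 -0.34  0.04] front bot [-56.6   0.3  70.7] plain foot front/rear bot [11.2  0.3 76.2] [23.2  0.2 77.2] mid [ -5.7   0.2 112.4]
scene orange meas-pred px [-2.5 -0.7] 326
side orange meas-pred px [-1.8 -0.4] 493
```

Call:
jog_arm(increments=[{"rot":[0,0,0],"travel":[0,0.5,0],"jaw":-1.0},{"rot":[0,0,0],"travel":[0,1.0,0],"jaw":-1.0},{"rot":[0,0,0],"travel":[0,1.5,0],"jaw":-1.0},{"rot":[0,0,0],"travel":[0,1.5,0],"jaw":-1.0}], force=45)

```text
time: 20.7
eef_pos: [0.5386, -0.2892, 0.1265]
tool_rot: [-3.052, -0.247, 0.012]
force: [0.6, 1.5, 0.3]
width: 0.0123
gripper_force: 44.3
```

```bash
python3 st.py
```

```text
t 20.7 F [0.6 1.5 0.3] T [ 0.15 -0.31 -0.  ] front bot [-58.    0.3  70.6] plain foot front/rear bot [ 9.8  0.2 76. ] [21.7  0.2 77. ] mid [ -7.2   0.2 112.3]
scene orange meas-pred px [-2.5 -0.7] 331
side orange meas-pred px [-1.6 -0.5] 496
```

```bash
cat > gs.py <<'E'
from h import *
for c in('scene','side'):
    im=cv2.cvtColor(grab_frame(c),cv2.COLOR_RGB2GRAY);i=camera_info(c)
    old=cv2.cvtColor(cv2.imread(f'pics/c1_{c}.png'),cv2.COLOR_BGR2GRAY)
    P=proj(i,pts(*G,GY,[(-.075,y,z) for y in(.06,-.06) for z in(0.,.045)]))
    x0,y0=np.floor(P.min(0)).astype(int)-6;x1,y1=np.ceil(P.max(0)).astype(int)+6
    t=cv2.resize(old[y0:y1,x0:x1],None,fx=4,fy=4,interpolation=cv2.INTER_CUBIC);u=cv2.resize(im[y0-8:y1+8,x0-8:x1+8],None,fx=4,fy=4,interpolation=cv2.INTER_CUBIC)
    r=cv2.matchTemplate(u,t,cv2.TM_CCOEFF_NORMED);_,v,_,l=cv2.minMaxLoc(r)
    b=proj(i,np.array([[*G,.04]]))[0]
    J=[np.round(proj(i,np.array([[G[0]+dx,G[1]+dy,.04]]))[0]-b,2) for dx,dy in((.001,0),(0,.001))]
    print(c,'grey shift px',(np.array(l)/4-8),'score',round(v,3),'px/mm x,y',J)
E
python3 gs.py
```

```text
scene grey shift px [-0.5   1.25] score 0.873 px/mm x,y [array([ 0.43, -0.16]), array([-0.27, -0.32])]
side grey shift px [-1.25  1.25] score 0.907 px/mm x,y [array([0.51, 0.01]), array([-0.  , -0.33])]
```

```bash
cat > lat.py <<'E'
from h import *
def lat(im,i,s,verb=True):
    i=dict(i);T=i['cam_to_world'].copy();T[:2,3]-=[.00128,.00079];i['cam_to_world']=T
    R0=R.from_rotvec(s['tool_rot']).as_matrix();p0=np.array(s['eef_pos']);f=K(i)
    h=cv2.cvtColor(im,cv2.COLOR_BGR2HSV)
    blue=(h[...,0]>100)&(h[...,0]<125)&(h[...,1]>150)
    B=[];Gp=[]
    for c in range(370,600,5):
        rb=int(np.argmax(blue[:,c]))
        # blue rim top: strongest V rise below silhouette
        v=h[:,c,2].astype(float);d=np.diff(v[rb-1:rb+6]);kk=int(np.argmax(d))
        rt=rb-1+kk+.5
        if d[kk]<25: rt=None
        # grey edge: going up from blue, dark until V>90 
        col=v[rb-30:rb-1]; low=np.nonzero(col>87)[0]
        rg=rb-30+low.max()+.5 if len(low) else None
        def ray(u,r):
            dd=T[:3,:3]@np.array([(u-i['cx'])/f,-(r-i['cy'])/f,-1]);return T[:3,3],dd
        if rt is not None:
            o,dd=ray(c,rt);o2=R0.T@(o-p0);d2=R0.T@dd;q=o2+d2*(-.0292-o2[2])/d2[2];B.append(p0+R0@q)
        if rg is not None and rb-rg<25 and rb-rg>3:
            o,dd=ray(c,rg);Gp.append(o+dd*(.075-o[2])/dd[2])
    a=np.array(B);g=np.array(Gp)
    def line(P):
        k=np.polyfit(P[:,1],P[:,0],1);r=P[:,0]-np.polyval(k,P[:,1]);m=abs(r-np.median(r))<.0012
        k=np.polyfit(P[m,1],P[m,0],1);return k,m.sum(),len(P)
    kb,nb,lb=line(a);kg,ng,lg=line(g)
    print('blue line yaw',np.round(np.pi/2-np.arctan(kb[0]),4),nb,lb,'grey yaw',np.round(np.pi/2-np.arctan(kg[0]),4),ng,lg)
    for y in(-.40,-.35,-.30): print('y',y,'x blue-grey mm',round(1000*(np.polyval(kb,y)-np.polyval(kg,y)),2), 'grey x',round(np.polyval(kg,y),4))
if __name__=='__main__':
    s=manip.state();im=grab_frame('wrist')[:,:,::-1].copy();i=camera_info('wrist');cv2.imwrite('pics/lat.png',im);lat(im,i,s)
    print('model grey -y edge x at y=-.35:',pts(*G,GY,[(.0,-.065,.075)]))
E
python3 lat.py
```

```text
blue line yaw 1.7391 41 41 grey yaw 1.7216 27 34
y -0.4 x blue-grey mm -1.51 grey x 0.6274
y -0.35 x blue-grey mm -2.41 grey x 0.6198
y -0.3 x blue-grey mm -3.3 grey x 0.6122
model grey -y edge x at y=-.35: [[ 0.61727175 -0.34315417  0.075     ]]
```

Run:
```python
from lat import *
def cam(s):
    i=dict(camera_info('wrist'));R0=R.from_rotvec(s['tool_rot']).as_matrix();T=np.eye(4)
    T[:3,:3]=R0@R.from_rotvec([2.0655,2.065,.3028]).as_matrix();T[:3,3]=np.array(s['eef_pos'])+R0@[.07756,-.0004,-.1583]+[.00128,.00079,0]
    i['cam_to_world']=T;return i
for f,p,r in(('c2_wrist',[.5406,-.2842,.1656],[-2.8532,-.2307,.0346]),('c5_wrist',[.5396,-.2827,.1246],[-3.072,-.25,.008])):
    s=dict(eef_pos=p,tool_rot=r);print(f)
    try: lat(cv2.imread(f'pics/{f}.png'),cam(s),s)
    except Exception as e: print(e)
```

```text
c2_wrist
blue line yaw 1.7322 3 3 grey yaw 1.7302 35 35
y -0.4 x blue-grey mm -0.43 grey x 0.6285
y -0.35 x blue-grey mm -0.53 grey x 0.6204
y -0.3 x blue-grey mm -0.63 grey x 0.6124
c5_wrist
blue line yaw 1.7356 46 46 grey yaw 1.7284 32 33
y -0.4 x blue-grey mm -0.99 grey x 0.6282
y -0.35 x blue-grey mm -1.36 grey x 0.6202
y -0.3 x blue-grey mm -1.73 grey x 0.6123
```

Call:
jog_arm(increments=[{"rot":[0,0,0.004],"travel":[0.6,-0.5,0],"jaw":-1.0},{"rot":[0,0,0.008],"travel":[1.3,-1.0,0],"jaw":-1.0},{"rot":[0,0,0.012],"travel":[2.0,-1.2,0],"jaw":-1.0},{"rot":[0,0,0.012],"travel":[2.6,-1.2,0],"jaw":-1.0},{"rot":[0,0,0.012],"travel":[2.6,-1.2,0],"jaw":-1.0}], force=45)

```text
time: 21.45
eef_pos: [0.5407, -0.2875, 0.1265]
tool_rot: [-3.053, -0.229, 0.014]
force: [-0.4, -0.2, 1.1]
width: 0.012
gripper_force: 44.3
```

```bash
python3 lat.py; python3 st.py; python3 gs.py
```

```text
blue line yaw 1.7201 41 41 grey yaw 1.7305 25 34
y -0.4 x blue-grey mm -2.39 grey x 0.6283
y -0.35 x blue-grey mm -1.85 grey x 0.6202
y -0.3 x blue-grey mm -1.32 grey x 0.6122
model grey -y edge x at y=-.35: [[ 0.61727175 -0.34315417  0.075     ]]
t 21.5 F [ 0.6 -0.9 -0.7] T [-0.39  0.11 -0.04] front bot [-56.7  -0.6  70.6] plain foot front/rear bot [11.  -1.4 76. ] [23.  -1.6 77. ] mid [ -5.9  -1.3 112.3]
scene orange meas-pred px [-2.8 -0.6] 335
side orange meas-pred px [-2.2 -0.5] 493
scene grey shift px [-0.75  1.  ] score 0.876 px/mm x,y [array([ 0.43, -0.16]), array([-0.27, -0.32])]
side grey shift px [-1.  1.] score 0.915 px/mm x,y [array([0.51, 0.01]), array([-0.  , -0.33])]
```

Call:
jog_arm(increments=[{"rot":[0,0,-0.003],"travel":[0.5,0,0],"jaw":-1.0},{"rot":[0,0,-0.006],"travel":[1.0,0,0],"jaw":-1.0},{"rot":[0,0,-0.006],"travel":[1.0,0,0],"jaw":-1.0}], force=45)

```text
time: 22.0
eef_pos: [0.542, -0.2874, 0.1266]
tool_rot: [-3.053, -0.238, 0.013]
force: [-0.4, -0.6, -0.6]
width: 0.0126
gripper_force: 44.3
```

```bash
python3 lat.py; python3 st.py
```

```text
blue line yaw 1.7256 41 41 grey yaw 1.7306 28 34
y -0.4 x blue-grey mm -0.38 grey x 0.6282
y -0.35 x blue-grey mm -0.12 grey x 0.6202
y -0.3 x blue-grey mm 0.13 grey x 0.6121
model grey -y edge x at y=-.35: [[ 0.61727175 -0.34315417  0.075     ]]
t 22.05 F [-0.4 -0.5  0.1] T [-0.39  0.08 -0.09] front bot [-56.8  -2.6  70.7] plain foot front/rear bot [11.  -3.  76.1] [22.9 -3.1 77.1] mid [ -6.   -3.  112.4]
scene orange meas-pred px [-3.1 -0.4] 330
side orange meas-pred px [-2.3 -0.3] 498
```

Call:
jog_arm(increments=[{"rot":[-0.01,0,0],"travel":[0,-0.4,1.3],"jaw":-1.0},{"rot":[-0.02,0,0],"travel":[0,-0.9,2.6],"jaw":-1.0},{"rot":[-0.03,0,0],"travel":[0,-1.3,4.0],"jaw":-1.0},{"rot":[-0.04,0,0],"travel":[0,-1.7,5.4],"jaw":-1.0},{"rot":[-0.04,0,0],"travel":[0,-1.7,5.4],"jaw":-1.0}], force=45)

```text
time: 22.65
eef_pos: [0.5416, -0.2852, 0.1212]
tool_rot: [-3.093, -0.243, 0.008]
force: [1.0, -2.5, -0.8]
width: 0.0122
gripper_force: 44.4
```

```bash
python3 st.py
```

```text
t 22.65 F [ 1.  -2.5 -0.8] T [-1.18 -0.42  0.09] front bot [-56.8  -2.7  70.4] plain foot front/rear bot [11.2 -3.1 73.1] [23.2 -3.2 73.6] mid [ -4.3  -3.1 110. ]
scene orange meas-pred px [-2.1 -0.9] 341
side orange meas-pred px [-1.2 -0.5] 513
```

Call:
jog_arm(increments=[{"rot":[-0.01,0,0],"travel":[0,0,1.3],"jaw":-1.0},{"rot":[-0.02,0,0],"travel":[0,-0.4,2.6],"jaw":-1.0},{"rot":[-0.03,0,0],"travel":[0,-0.8,4.0],"jaw":-1.0},{"rot":[-0.04,0,0],"travel":[0,-1.2,5.4],"jaw":-1.0},{"rot":[-0.04,0,0],"travel":[0,-1.2,5.4],"jaw":-1.0}], force=45)

```text
time: 23.25
eef_pos: [0.5412, -0.2836, 0.1158]
tool_rot: [3.131, 0.245, -0.004]
force: [1.2, -0.1, 0.5]
width: 0.0123
gripper_force: 44.4
```

```bash
python3 st.py
```

```text
t 23.25 F [ 1.2 -0.1  0.5] T [-0.47 -0.37  0.12] front bot [-57.   -2.4  70.1] plain foot front/rear bot [11.  -2.8 70. ] [23.  -2.9 70. ] mid [ -3.   -2.8 107.5]
scene orange meas-pred px [-2.4 -0.7] 361
side orange meas-pred px [-1.5 -0.4] 516
```

Call:
jog_arm(increments=[{"rot":[-0.003,0,0],"travel":[0,0,0.8],"jaw":-1.0},{"rot":[-0.006,0,0],"travel":[0,0,1.6],"jaw":-1.0},{"rot":[-0.01,0,0],"travel":[0,0,2.4],"jaw":-1.0},{"rot":[-0.01,0,0],"travel":[0,0,3.0],"jaw":-1.0},{"rot":[-0.01,0,0],"travel":[0,0,3.0],"jaw":-1.0}], force=45)

```text
time: 23.85
eef_pos: [0.5414, -0.2838, 0.1131]
tool_rot: [3.122, 0.244, -0.002]
force: [0.3, 2.9, 1.9]
width: 0.0123
gripper_force: 44.8
```

```bash
python3 st.py
```

```text
t 23.85 F [0.3 2.9 1.9] T [ 0.5  -0.05  0.01] front bot [-57.7  -2.6  68.6] plain foot front/rear bot [10.3 -3.  67.9] [22.3 -3.1 67.8] mid [ -3.3  -3.  105.5]
scene orange meas-pred px [-2.4 -1.4] 368
side orange meas-pred px [-1.9 -1.2] 524
```

Call:
jog_arm(increments=[{"rot":[0,0,0],"travel":[0,-0.4,0.4],"jaw":-1.0},{"rot":[0,0,0],"travel":[0,-0.7,0.8],"jaw":-1.0},{"rot":[0,0,0],"travel":[0,-0.7,1.2],"jaw":-1.0},{"rot":[0,0,0],"travel":[0,-0.7,1.2],"jaw":-1.0}], force=45)

```text
time: 24.35
eef_pos: [0.5414, -0.2834, 0.1121]
tool_rot: [3.122, 0.244, -0.002]
force: [-0.2, 1.3, 3.7]
width: 0.0121
gripper_force: 45.2
```

```bash
python3 st.py
```

```text
t 24.35 F [-0.2  1.3  3.7] T [-0.07  0.02  0.04] front bot [-57.3  -2.7  67.6] plain foot front/rear bot [10.7 -3.1 66.9] [22.7 -3.2 66.7] mid [ -2.9  -3.1 104.5]
scene orange meas-pred px [-2.4 -1.8] 369
side orange meas-pred px [-1.8 -1.8] 526
```

Call:
jog_arm(increments=[{"rot":[0,0,0],"travel":[0,0,0],"jaw":-1.0},{"rot":[0,0,0],"travel":[0,0,0],"jaw":-1.0},{"rot":[0,0,0],"travel":[0,0,0],"jaw":-0.7},{"rot":[0,0,0],"travel":[0,0,0],"jaw":-0.4},{"rot":[0,0,0],"travel":[0,0,0],"jaw":-0.3},{"rot":[0,0,0],"travel":[0,0,0],"jaw":-0.3},{"rot":[0,0,0],"travel":[0,0,0],"jaw":-0.3},{"rot":[0,0,0],"travel":[0,0,-10],"jaw":-0.3},{"rot":[0,0,0],"travel":[0,0,-30],"jaw":-0.3},{"rot":[0,0,0],"travel":[0,0,-60],"jaw":-0.3},{"rot":[0,0,0],"travel":[0,0,-100],"jaw":-0.3},{"rot":[0,0,0],"travel":[0,0,-140],"jaw":-0.3},{"rot":[0,0,0],"travel":[0,0,-160],"jaw":-0.3},{"rot":[0,0,0],"travel":[0,0,-160],"jaw":-0.3}], force=5)

```text
time: 25.85
eef_pos: [0.5429, -0.2823, 0.2768]
tool_rot: [3.119, 0.244, 0.009]
force: [-0.0, -0.5, -0.4]
width: 0.0309
gripper_force: 0.0
```

Run:
```python
from h import *
s=manip.state();print(s['time'],s['eef_pos'],s['force'],s['width'])
# level check in wrist image: fit homography-free: orange and blue mask projections
im=grab_frame('wrist')[:,:,::-1].copy();cv2.imwrite('pics/f_w.png',im);i=camera_info('wrist')
d=silhouettes('wrist','tote_blue_mid');print([(x['p'],x['position'],int(x['mask'].sum())) for x in d])
if d: np.save('m.npy',d[0]['mask']);ys,xs=np.nonzero(d[0]['mask']);print(xs.min(),xs.max(),ys.min(),ys.max())
# predicted stack pose: level, underside .066
c,sn=np.cos(1.727),np.sin(1.727)
for cam in('scene','side'):
    ii=camera_info(cam);g=grab_frame(cam);cv2.imwrite(f'pics/f_{cam}.png',g[:,:,::-1])
    dd=silhouettes(cam,'tote_blue_mid');m=dd[0]['mask'];o=orange(g,m);print(cam,dd[0]['p'],o)
    np.save(f'm_{cam}.npy',m)
```

```text
25.85 [ 0.5428676  -0.28227153  0.27684055] [-0.04921445 -0.48255546 -0.37629166] 0.030882151715042463
[(0.67, [388.1, 179.0], 16691)]
313 467 123 246
scene 0.72 (array([394.21195652, 250.79619565]), np.int32(368))
side 0.83 (array([343.25390625, 251.14257812]), np.int32(512))
```

```bash
python3 - <<'E'
from h import *
from scipy.optimize import least_squares
def tri(uv):
    I=[camera_info(c) for c in('scene','side')]
    f=lambda p:np.r_[[proj(i,p[None])[0]-u for i,u in zip(I,uv)]].ravel()
    r=least_squares(f,[.55,-.3,.1],x_scale=.1);return r.x.round(4),r.fun.round(1)
def med(tag):
    return [orange(cv2.imread(f'pics/{tag}_{c}.png')[:,:,::-1].copy(),np.load(f'm_{c}.npy'))[0] for c in('scene','side')]
print('start blue',tri([[271.565,162.87],[321.79,158.1]]))
print('start grey',tri([[339.08,232.15],[333.63,230.72]]))
print('now blue orange',tri(med('f')))
# predicted level pose: blue centre from grip: tool pos at release
yaw=1.727+np.pi;R0=R.from_euler('z',yaw).as_matrix()
pb=np.array([.5414,-.2834,.066])-R0@[-.0745,-.0033,0];print('blue centre',pb)
for c in('scene','side'):
    i=camera_info(c);P=proj(i,pb+np.array([(.08,sy*.033,z) for sy in(1,-1) for z in(.05,.0755)])@R0.T).mean(0);T=proj(i,pb+np.array([(x,sy*.033,.0755) for sy in(1,-1) for x in(.069,.08)])@R0.T).mean(0)
    h=proj(i,pb+np.array([(.08,0,.05),(.08,0,.0755),(.069,0,.0755)])@R0.T);a=h[0,1]-h[1,1];b=h[1,1]-h[2,1]
    print(c,'expected centroid',((P*a+T*b)/(a+b)).round(1))
E
python3 gs.py
```

```text
start blue (array([0.5197, 0.041 , 0.0741]), array([ 0. ,  1.2,  0.2, -1.1]))
start grey (array([ 0.5507, -0.2729,  0.0614]), array([-0. ,  0.1,  0. , -0.1]))
now blue orange (array([ 0.5669, -0.4306,  0.1318]), array([-0. ,  0.3,  0.1, -0.3]))
blue centre [ 0.55624973 -0.35647958  0.066     ]
scene expected centroid [395.9 252.2]
side expected centroid [344.2 252.1]
scene grey shift px [-0.5   0.25] score 0.867 px/mm x,y [array([ 0.43, -0.16]), array([-0.27, -0.32])]
side grey shift px [-1.   -0.25] score 0.935 px/mm x,y [array([0.51, 0.01]), array([-0.  , -0.33])]
```

```bash
python3 -c "
from bench import manip
print(manip.job_done())"
```

```text
the job is handed in; nothing more can be done
None
```

I stacked the blue tote on the grey rim and handed the job in at about 26 s of the 54 s allowed. The orange feet were under the bridges, all feet measured about home (within roughly 1–2 mm), and the gripper was open and clear. The grey tote shifted only a few millimetres. I did not get the verdict, and I did not check the tools or the wood again at the end.

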